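Put the rinsed water-bath fittings to drain

ROBOT

A 6-joint arm with a two-finger parallel gripper is mounted at the origin on a cart in front of the work surface, level with it; the furniture and walls round the work are solid. World frame = base frame: x ahead of the robot, y to its left, z up, the work surface at z = 0. Lengths are in m, angles in rad, forces in N, time in s.
With the tool pointing down it reaches from about 0.35 to 0.775 m from the base axis. Payload 7.3 kg.
Tool frame: the origin (TCP) lies at the very end of the fingers, on their centre line; the grasp point (between the pads) lies 19 mm behind it (robot.tcp_to_grasp is the z of the grasp point in the tool frame, in m); z points along the fingers, y is the line along which they close (so a half turn about z gives the same grasp; the last joint's range is limited). The gripper opens to 92 mm and grips with 3 to 60 N. Pads are 19 mm wide; open, the fingers measure 130 mm over their backs; the gripper's body (75 mm by 190 mm) begins 47 mm behind the grasp point.
Start: joints at [-1.467, 0.342, 1.524, -0, 1.275, -0.146], TCP at [0.13, -0.509, 0.227] pointing down, gripper open.
Joint ranges: [-2.53, 2.53], [-0.77, 2.02], [0.04, 2.7], [-1, 4.14], [0.28, 2.66], [-3.11, 3.11]. Speed limits (rad/s): [2.57, 2.57, 3.14, 3.14, 3.14, 3.14].

INTERFACE

Orientations are given as [roll, pitch, yaw] about the fixed x, y, z axes, in that order (R = Rz(yaw) Ry(pitch) Rx(roll)).
In Python, from cell import monitor, read_camera, get_calibration, job, robot gives the robot as it stands. The module is installed in compiled form; this text tells all that it offers.
- The arm moves only by the tool send_rows, never from a script. Its argument "targets" is a list of rows, each an object with "translation": the shift along the tool's x, y, z in cm, a list of three; "spin": the turn about the tool's z in degrees; "jaw": the opening, from 0 (shut) to 1 (fully open). A call has exactly 5 rows; each row is the pose to reach, as a shift and turn from the pose commanded when the call began, along the tool's axes at that moment; what a row does not reach only later rows make up. A row lasts 1/10 s, in which the tool goes at most 50 mm and 8.59 degrees, less where a joint would pass 70% of its speed; a pose out of reach is approached as far as the arm can. A call with a gripper value outside its range is refused whole. The fingers move at their own pace and stop on an object; "force" is the grip in N (left out, the last holds). Time passes only in rows, so rows that repeat a pose let the fingers close, or fill a call up. It gives the time, the measured TCP pose, the force, the opening and the grip force at its end, in the units of the state.
- monitor.observe(): the state, without advancing time (a new reading comes with each control period).
- read_camera(name): name is "scene" or "top"; returns (picture, depth): 400x640x3 uint8, red, green, blue; 400x640 float32, m along the optical axis (not along the pixel's ray), 0 where there is no reading.
- get_calibration(name): a dict with "intrinsics" (3x3 intrinsics, pixels), "origin" and "orientation" of the camera in the world. Camera axes: x right, y up, looking along -z (the intrinsics and any distortion apply to the point x, -y, -z); pixel columns grow to the right and rows downward; lengths in m; the calibration is good to about 2 mm. A picture is of the moment at which its call begins. get_calibration takes no time and is no camera call.
- job.hand_in(): hands the job in; it is judged then, once.
The state is a dict: "time": time; "qpos": joint angles; "qvel": joint speeds; "joint_efforts": joint torques, N m; "tool_pos": TCP position; "tool_rot": TCP orientation; "contact_force": force on the tool from outside, world axes, zero at the start; "torque": the same for the moment, N m; "opening": finger opening in m; "grip_force": force on a finger pad.
Only numpy, scipy, OpenCV 4.12 (cv2) and the standard library are available. Lean on these libraries where they do the work, as an engineer would, in place of code of your own. Each camera call takes 0.05 s, during which the arm holds its last target. There are 200 camera calls.

TASK

The rinsed fittings from the water bath lie on the bench: put them all to drain, leaving the other things alone. Hang every blue flask ring by its rim on the J-hooks of the hook stand, and lay every retort clamp level across the wire drain rack, its rod down in a notch of both rails. The castings at a clamp's ends differ in weight under the same paint and the rails are close together, so a clamp stays only if its balance point, which a small trial lift will show, lies between the rails.

Things in the scene. Friction and masses are not known exactly. Their poses are not given: they have to be found in the camera images.
- clamp0: retort clamp, 245 mm long, 0.3 to 0.7 kg. Origin: middle of its bare polished round rod, 12 mm thick; x runs along the rod from boss head to jaw. Bare rod from x = -80 to 80 mm; grey boss head x = -112 to -80 mm, grey jaw block 80 to 102 mm, red-tipped prongs to 135 mm. Castings are 36 to 38 mm wide, flat below (20 mm under the axis), screws on top to 33 mm above it. May be absent
- clamp1: retort clamp of the same make as clamp0. On the bench it stands on both castings, rod axis 20 mm above the bench, z up. Either casting may be far heavier than the other: the balance point lies on the bare rod, anywhere from about x = -45 to 45 mm, different for each clamp and each start. May be absent
- clamp2: retort clamp of the same make as clamp0, with its own unknown balance point between about x = -45 and 45 mm on the bare rod. May be absent
- ring0: blue coated flask weight ring, flat: 116 mm outside and 84 mm inside diameter (rim 16 mm wide), 16 mm thick, 0.3 kg. Origin: centre of the hole, in the plane of its underside; z is the ring's axis. Lies flat on the bench at first. May be absent
- ring1: second flask weight ring, the same as ring0. May be absent
- drain_rack: wire drain rack over a white drip tray (100 x 310 mm, rim 16 mm high), fixed. Origin: middle of the tray's underside on the bench; z up, y along the rails. Two 6 mm wire rails at x = -28 and 28 mm, crests at z = 113 mm, each with four facing V-dips 36 mm wide, 24 mm deep; open between the rails down to z = 4 mm. A clamp stays only if its balance point lies between the rails
- notch0 (a point): notch 0 of the rack (60 mm apart along its y): midway between the rails, where the axis of a rod resting in both V-dips lies, 101 mm above the bench
- notch1 (a point): notch 1 of the rack (60 mm apart along its y): midway between the rails, where the axis of a rod resting in both V-dips lies, 101 mm above the bench
- notch2 (a point): notch 2 of the rack (60 mm apart along its y): midway between the rails, where the axis of a rod resting in both V-dips lies, 101 mm above the bench
- notch3 (a point): notch 3 of the rack (60 mm apart along its y): midway between the rails, where the axis of a rod resting in both V-dips lies, 101 mm above the bench
- hook_stand: hook stand, fixed: grey foot 110 x 200 mm, a 16 mm post at the origin (on the bench; z up) and a cross bar along y at z = 268 mm with two J-hooks that point to the stand's -x
- hook_left (a point): seat of the left J-hook (at y = 75 mm on the stand): top of its 7 mm wire at the lowest part, 217 mm above the bench, 40 mm in front (-x) of the cross bar. From the seat the hook turns up to a black ball tip 35 mm farther in front and 45 mm higher. Axes as the stand's
- hook_right (a point): seat of the right J-hook (at y = -75 mm on the stand): top of its 7 mm wire at the lowest part, 217 mm above the bench, 40 mm in front (-x) of the cross bar. From the seat the hook turns up to a black ball tip 35 mm farther in front and 45 mm higher. Axes as the stand's
- reagent_bottle0: bystander: brown bottle with white cap, 52 mm diameter, 105 mm high, origin at the centre of its underside
- timer: bystander: white timer, 66x66x18 mm, origin at the centre of its underside
- log_pad: bystander: log pad, 148x106x11 mm, with a ballpoint on it, origin at the centre of its underside
Things that resemble listed ones, but are neither listed nor needed, are in the scene too. What is shaped like the clamp0 but green is not meant.

How it is judged:
By the outcome, as a careful person would: the job done as asked, in the order asked, and still so for the second after the job is handed in, with the robot touching nothing.
Of clamp0, clamp1, clamp2 only 2 to 3 are there at a start; the rules pass over those that are not, and their reading is None.
Of ring0, ring1 only 1 to 2 are there at a start; the rules pass over those that are not, and their reading is None.
At some moment in a run one of clamp0, clamp1, clamp2, ring0, ring1 may be knocked a few centimetres aside while the robot is not near it.
It also fails if it takes over 210 s, if anything falls off the work surface, if the arm or the gripper's body presses on something with over 40 N, if the wrist force passes 120 N, or if a joint passes its speed limit or range.

## Working session

There is one attempt and no reset: what is moved stays moved. The work goes in short steps, Python scripts to look and compute and a tool call to move; the robot and the scene stay as the last step left them, time stands still between calls to the robot, and variables do not carry over. Pictures are saved under pics/ and viewed, at most 14 in all, crops included, and the job is handed in when it is done.

Besides the shell and the picture viewer there is one more tool, called after ">>>" as name(argument=value, ...), one argument or row to a line, values as JSON. send_rows: Moves the arm, as the interface text tells. Its arguments: {"type":"object","properties":{"targets":{"type":"array"},"force":{"type":"number"}},"required":["targets"]}

```bash
mkdir -p pics; cat > h.py <<'E'
import numpy as np, cv2
from cell import monitor, read_camera, get_calibration, job, robot
def shot(n,tag):
    p,d=read_camera(n); cv2.imwrite(f'pics/{tag}.png',p[:,:,::-1]); np.savez(f'pics/{tag}.npz',p=p,d=d); return p,d
def RO(c):
    o=np.array(c['orientation'])
    if o.shape==(3,3): return o
    from scipy.spatial.transform import Rotation as R
    return R.from_euler('xyz',o).as_matrix()
def ray(n,uv):
    c=get_calibration(n);K=np.array(c['intrinsics']);uv=np.atleast_2d(uv).astype(float)
    v=np.c_[(uv[:,0]-K[0,2])/K[0,0],-(uv[:,1]-K[1,2])/K[1,1],-np.ones(len(uv))]
    return np.array(c['origin']),v@RO(c).T
def onplane(n,uv,z):
    o,v=ray(n,uv); return o+v*((z-o[2])/v[:,2])[:,None]
def bydepth(n,d,uv):
    uv=np.atleast_2d(uv).astype(int);o,v=ray(n,uv); return o+v*d[uv[:,1],uv[:,0]][:,None]
def cloud(n,d):
    g=np.stack(np.meshgrid(np.arange(640),np.arange(400)),-1).reshape(-1,2)
    P=bydepth(n,d,g).reshape(400,640,3); P[d==0]=np.nan; return P
E
python3 - <<'E'
from h import *
for n in('scene','top'):
    c=get_calibration(n);print(n,c);p,d=shot(n,n+'0');print((d>0).mean(),d.min(),d.max())
s=monitor.observe();print(s, robot.tcp_to_grasp)
E
```

```text
scene {'intrinsics': array([[381.6082759 ,   0.        , 322.18981395],
       [  0.        , 381.6082759 , 207.15881638],
       [  0.        ,   0.        ,   1.        ]]), 'origin': array([-0.57097252, -0.18228859,  0.70399929]), 'orientation': array([ 1.1273797 , -0.02407159, -1.45593672])}
0.9958046875 0.0 2.0372007
top {'intrinsics': array([[385.59694989,   0.        , 317.8998946 ],
       [  0.        , 385.59694989, 197.7219111 ],
       [  0.        ,   0.        ,   1.        ]]), 'origin': array([ 0.35890726, -0.05002101,  1.4140409 ]), 'orientation': array([ 0.17781616, -0.01508785, -1.56440572])}
0.99605078125 0.0 2.1827219
{'time': 0.1, 'qpos': array([-1.46698468e+00,  3.42648887e-01,  1.52492825e+00, -2.50991917e-05,
        1.27543525e+00, -1.45988531e-01]), 'qvel': array([-0.00065929, -0.00268701, -0.0026958 ,  0.00063017,  0.00041348,
        0.00031919]), 'joint_efforts': array([ 9.82642814e-04, -4.32003880e+01, -2.44694638e+01,  7.19205779e-02,
        5.26048732e-02, -4.66094934e-05]), 'tool_pos': array([ 0.12976567, -0.50831904,  0.22611428]), 'tool_rot': array([-3.14018453e+00, -1.82782253e-04,  2.49807370e-01]), 'contact_force': array([-0.35579665,  0.52884234, -0.17941672]), 'torque': array([-0.04849975, -0.00631438, -0.0027206 ]), 'grip_force': 0.0, 'opening': 0.09199429594140447} -0.0188
```

View pics/top0.png

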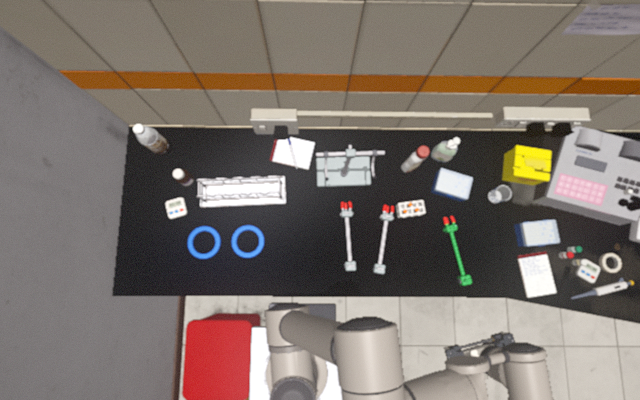

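View pics/scene0.png

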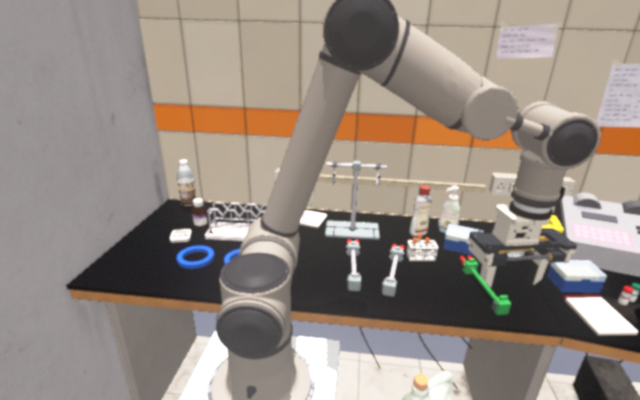

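The top view shows two blue rings at (204,242) and (248,241), and two grey, red-tipped clamps at (348,236) and (384,238). The clamp-shaped thing at (457,250) is green, so it isn't meant. The rack is at (241,191) and the hook stand at (348,165). The scene view shows the same set, so there is no third clamp.

```bash
cat > m.py <<'E'
from h import *
def masks(p):
    h=cv2.cvtColor(p,cv2.COLOR_RGB2HSV);H,S,V=[h[...,i].astype(int) for i in range(3)]
    return dict(blue=(H>100)&(H<118)&(S>170)&(V>110),red=((H<8)|(H>172))&(S>150)&(V>110),green=(H>50)&(H<75)&(S>150)&(V>90))
def blobs(m,amin):
    n,l,s,c=cv2.connectedComponentsWithStats(m.astype(np.uint8)); return [(l==i,s[i],c[i]) for i in range(1,n) if s[i,4]>=amin]
def rings(n,p):
    out=[]
    for m,s,c in blobs(masks(p)['blue'],150):
        cs,_=cv2.findContours(m.astype(np.uint8),cv2.RETR_EXTERNAL,cv2.CHAIN_APPROX_NONE)
        P=onplane(n,cs[0][:,0],0.008)[:,:2]*1000
        (x,y),r=cv2.minEnclosingCircle(P.astype(np.float32)); e=cv2.fitEllipse(P.astype(np.float32))
        out.append((c.round(1),np.round(e[0],1),np.round(e[1],0)))
    return out
E
python3 - <<'E'
from m import *
for n in('top','scene'):
    z=np.load(f'pics/{n}0.npz');p,d=z['p'],z['d'];P=cloud(n,d)
    print(n);bz=P[...,2][(abs(P[...,0]-.45)<.02)&(abs(P[...,1]+.1)<.4)];print('bench',np.nanmedian(bz))
    for r in rings(n,p):print('ring',r)
    for m,s,c in blobs(masks(p)['blue'],150): print(' bluez',np.round(np.nanpercentile(P[m],[10,50,90],axis=0)*1000,0).tolist())
    for m,s,c in blobs(masks(p)['red'],8): print('red',c.round(1),s[4],np.round(np.nanmedian(P[m],axis=0)*1000,0))
    # clamps: heights over bench in region
    x,y,zz=P[...,0],P[...,1],P[...,2]
    reg=(zz>.008)&(zz<.08)&(x>.3)&(x<.62)&(y<.0)&(y>-.28)
    for m,s,c in blobs(reg,60):
        q=P[m]*1000; r=cv2.minAreaRect(q[:,:2].astype(np.float32)); print('obj',c.round(0),s[4],np.round(r[0]),np.round(r[1]),r[2],np.nanmax(q[:,2]).round())
    reg=(zz>.09)&(zz<.125)&(x>.4)&(x<.75)&(y>.1)
    for m,s,c in blobs(reg,10): q=P[m]*1000;print('rack',s[4],np.nanmin(q,0).round(),np.nanmax(q,0).round())
    reg=(zz>.2)&(zz<.3)&(x>.4)&(x<.78)&(y>-.25)&(y<.15)
    for m,s,c in blobs(reg,5): q=P[m]*1000;print('hook',c.round(),s[4],np.nanmin(q,0).round(),np.nanmax(q,0).round())
def crop(n,x0,y0,w,h,k): return cv2.resize(cv2.imread(f'pics/{n}0.png')[y0:y0+h,x0:x0+w],None,fx=k,fy=k,interpolation=cv2.INTER_CUBIC)
cv2.imwrite('pics/c1.png',np.vstack([crop('top',180,140,200,70,4),crop('top',310,195,200,80,4)]))
cv2.imwrite('pics/c2.png',crop('scene',180,150,220,160,3.6))
E
```

```text
top
bench 0.0009472750045057543
red [345.9 204.3] 74 [ 586. -173.   11.]
red [388.3 207.7] 73 [ 575. -330.   12.]
red [452.3 218.4] 31 [ 536. -556.   35.]
red [445.4 219.8] 38 [ 532. -533.   23.]
red [570.  254.7] 32 [ 408. -961.   51.]
red [217.1 359.3] 5176 [ -39.  360. -368.]
obj [347. 235.] 385 [ 472. -177.] [245.  43.] 3.960127830505371 59.0
rack 572 [400. 658.  90.] [749. 666. 125.]
rack 86 [660. 403.  91.] [692. 436. 115.]
rack 127 [645. 124.  90.] [669. 351. 121.]
rack 92 [598. 122.  91.] [613. 296. 120.]
rack 25 [595. 301.  97.] [604. 352. 119.]
hook [348. 157.] 468 [ 622. -250.  202.] [736. -59. 288.]
scene
bench -0.0016529057844978379
ring (array([193.8, 256.1]), array([448., 344.]), array([117., 126.]))
 bluez [[391.0, 294.0, -1.0], [437.0, 343.0, 13.0], [490.0, 387.0, 15.0]]
red [423.9 191.1] 12 [ 721. -412.  179.]
red [348.2 239.9] 8 [ 641. -156.   -0.]
red [402.7 246.1] 10 [ 623. -348.   -1.]
red [461.8 258.2] 25 [ 533. -535.   28.]
red [468.9 256.5] 12 [ 568. -564.   13.]
red [627.3 288.4] 53 [ 408. -962.   48.]
obj [354. 265.] 411 [ 465. -179.] [244.  42.] 2.4439122676849365 54.0
rack 609 [400. 654.  90.] [748. 665. 125.]
rack 52 [654. 400.  91.] [686. 431. 105.]
rack 32 [644. 300.  90.] [657. 349. 112.]
rack 36 [650. 241.  92.] [661. 293. 111.]
rack 137 [590. 176.  90.] [661. 347. 112.]
rack 12 [654. 152.  94.] [665. 173. 109.]
rack 16 [597. 145.  95.] [612. 171. 113.]
hook [355. 170.] 390 [ 619. -248.  201.] [711. -63. 282.]
```

View pics/c1.png

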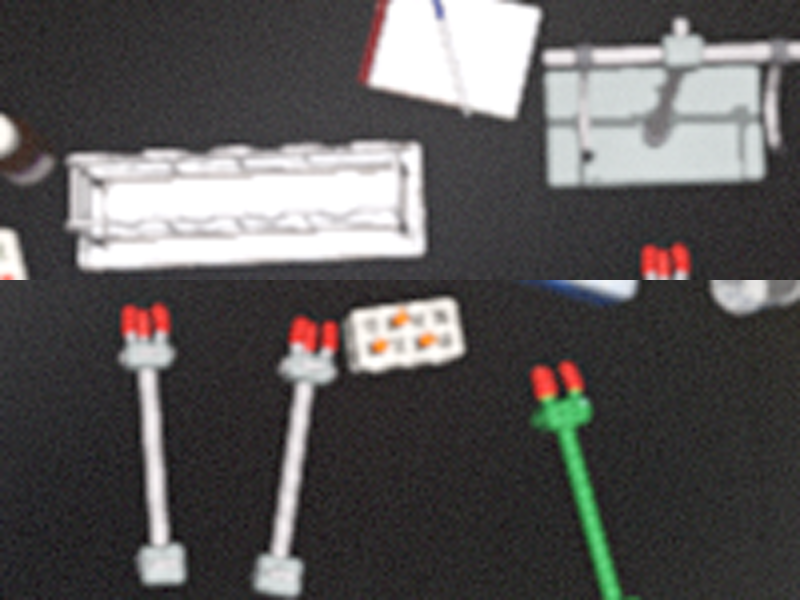

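View pics/c2.png

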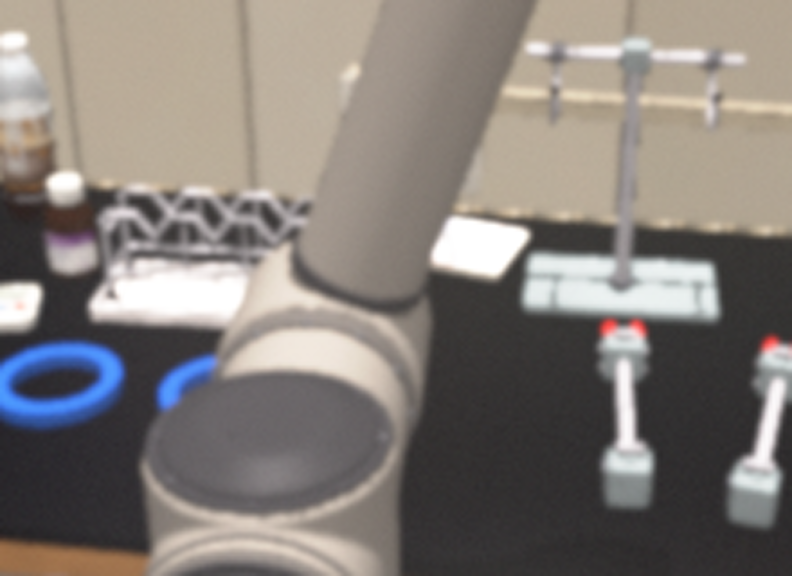

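The enlarged crops confirm it. The two clamps with grey castings and red tips are at top px (348,236) and (384,238), and the green one is the decoy. The rack has four dips per rail, and the hooks end at about px (327,179) and (373,177). Next I measure accurately.

```bash
sed -i 's/(H>100)&(H<118)&(S>170)&(V>110)/(H>98)\&(H<125)\&(S>130)\&(V>80)/' m.py
python3 - <<'E'
from m import *
z={n:np.load(f'pics/{n}0.npz') for n in('top','scene')}
C={n:cloud(n,z[n]['d']) for n in z}
for n in z:
    p=z[n]['p'];P=C[n];x,y,zz=P[...,0],P[...,1],P[...,2]
    print(n)
    for r in rings(n,p):print('ring',r)
    for m,s,c in blobs(masks(p)['blue'],100): print(' z top',c.round(),np.nanpercentile(P[m][:,2],[50,90]).round(3))
    # hook parts
    bar=(zz>.255)&(zz<.29)&(x>.66)&(x<.74)&(y>-.27)&(y<-.04)
    q=P[bar];print('bar',len(q),'fit x=a*y+b',np.polyfit(q[:,1],q[:,0],1).round(4),q[:,1].min().round(3),q[:,1].max().round(3),np.median(q[:,2]).round(3))
    for nm,a,b in(('L',-.12,-.04),('R',-.27,-.19)):
        hk=(zz>.195)&(zz<.29)&(x>.58)&(x<.685)&(y>a)&(y<b); q=P[hk]; uv=np.argwhere(hk)[:,::-1]
        o=np.argsort(q[:,0]); print(nm,[(uv[i].tolist(),(q[i]*1000).round().astype(int).tolist()) for i in o[::max(1,len(o)//8)]])
    for nm,a,b in(('near',.57,.625),('far',.635,.69)):
        k=(zz>.08)&(zz<.125)&(x>a)&(x<b)&(y>.12)&(y<.355);q=P[k]
        if len(q)>8: print('rail',nm,len(q),np.polyfit(q[:,1]-.24,q[:,0],1).round(4))
p=z['top']['p'];V=p.min(2)>185;m,s,c=max((b for b in blobs(V,300) if abs(b[2][0]-241)<20),key=lambda b:b[1][4])
cs,_=cv2.findContours(m.astype(np.uint8),0,1);print('tray?',[np.round(onplane('top',cv2.boxPoints(cv2.minAreaRect(cs[0])),.016)*1000).tolist()])
for t,u,zh in(('tipL',(327,179.2),.262),('tipR',(373.2,176.7),.262),('barL',(316.5,155),.268),('barR',(380,151.5),.268)):print(t,onplane('top',[u],zh).round(3))
for t,u,zh in(('seatL',(334,184),.213),('seatR',(378,184),.213)):
    o,v=ray('scene',[u]);print(t,(o+v[0]*((.66-o[0])/v[0,0])).round(3),)
E
```

```text
top
ring (array([203.5, 242.3]), array([445.2, 342.7]), array([120., 122.]))
ring (array([247.4, 241.4]), array([449.8, 184.7]), array([120., 121.]))
 z top [204. 242.] [0.015 0.02 ]
 z top [247. 241.] [0.014 0.019]
bar 356 fit x=a*y+b [-0.0393  0.6992] -0.265 -0.059 0.274
L [([326, 180], [622, -91, 261]), ([325, 178], [627, -87, 263]), ([325, 176], [642, -89, 228]), ([326, 174], [651, -92, 220]), ([325, 171], [661, -89, 217]), ([325, 169], [668, -89, 217]), ([324, 167], [674, -86, 216]), ([325, 165], [679, -89, 223]), ([325, 164], [682, -89, 224])]
R [([374, 178], [629, -238, 261]), ([376, 177], [632, -244, 262]), ([375, 176], [636, -242, 259]), ([372, 175], [646, -237, 230]), ([373, 173], [657, -243, 214]), ([372, 171], [663, -239, 217]), ([371, 170], [666, -236, 216]), ([372, 168], [672, -239, 219]), ([371, 166], [677, -235, 224])]
rail near 132 [-0.0362  0.6043]
rail far 135 [-0.0626  0.6593]
scene
ring (array([456.7, 246.5]), array([ 642.6, -543.1]), array([60., 90.]))
ring (array([194.7, 256.3]), array([446.4, 341.7]), array([123., 145.]))
ring (array([576.6, 285.4]), array([ 4
[... 529 characters left out ...]
96, 219]), ([335, 177], [683, -94, 226])]
R [([379, 177], [624, -244, 258]), ([380, 177], [628, -247, 257]), ([379, 179], [629, -245, 249]), ([378, 179], [631, -242, 248]), ([378, 184], [632, -243, 230]), ([379, 180], [633, -245, 244]), ([379, 183], [636, -246, 233]), ([378, 185], [641, -244, 223]), ([377, 186], [649, -241, 216]), ([377, 182], [685, -242, 217])]
rail near 150 [-0.0358  0.6001]
rail far 138 [-0.0564  0.6561]
tray? [[[678.0, 377.0, 16.0], [695.0, 56.0, 16.0], [589.0, 49.0, 16.0], [573.0, 366.0, 16.0]]]
tipL [[ 0.624 -0.094  0.262]]
tipR [[ 0.633 -0.236  0.262]]
barL [[ 0.699 -0.061  0.268]]
barR [[ 0.712 -0.257  0.268]]
seatL [ 0.66  -0.094  0.209]
seatR [ 0.66  -0.245  0.219]
```

Heights agree with the text: hook seat about 217, tips about 261, ring top about 15 and bar about 270 mm. I measured:
- **Hooks:** left seat (0.658,-0.092), right seat (0.664,-0.241).
- **Rings:** (0.446,0.342) and (0.450,0.185).
- **Yaw:** stand 2.4°, rack about 2.7°.

I start with the rings.

```bash
cat > go.py <<'E'
import sys; from h import *
# usage: go.py x y z yawdeg  -> tool shift (cm) and spin (deg) from the present pose
def plan(*w):
    s=monitor.observe();p=s['tool_pos'];yw=s['tool_rot'][2]
    print('t',round(s['time'],1),'pos',(p*1000).round(1),'yaw',np.degrees(yw).round(1),'rp',np.degrees(s['tool_rot'][:2]).round(1),'open',round(s['opening']*1000,1),'grip',round(float(s['grip_force']),1),'F',s['contact_force'].round(2),'T',s['torque'].round(3))
    for x,y,z,a in w:
        d=np.array([x,y,z])-p;c,q=np.cos(yw),np.sin(yw)
        dx=(np.degrees(yw)-a+180)%360-180
        print([x,y,z,a],'->',np.round([100*(d[0]*c+d[1]*q),100*(d[0]*q-d[1]*c),-100*d[2]],2),'spin',dx.round(1))
if __name__=='__main__':
    a=list(map(float,sys.argv[1:])); plan(*[a[i:i+4] for i in range(0,len(a),4)])
E
python3 go.py .42 -.2 .227 92.3  .4 .183 .1 92.3
```

```text
t 0.1 pos [ 129.8 -508.3  226.1] yaw 14.3 rp [-179.9   -0. ] open 92.0 grip 0.0 F [-0.36  0.53 -0.18] T [-0.048 -0.006 -0.003]
[0.42, -0.2, 0.227, 92.3] -> [ 35.74 -22.7   -0.09] spin -78.0
[0.4, 0.183, 0.1, 92.3] -> [ 43.28 -60.31  12.61] spin -78.0
```

>>> send_rows(
  targets=[
    {"translation":[4.2,-2.7,0],"spin":-8,"jaw":0.5},
    {"translation":[8.4,-5.4,0],"spin":-16,"jaw":0.5},
    {"translation":[12.6,-8.1,0],"spin":-24,"jaw":0.5},
    {"translation":[16.8,-10.8,0],"spin":-32,"jaw":0.5},
    {"translation":[21,-13.5,0],"spin":-40,"jaw":0.5},
  ],
  force=50,
)

```text
time: 0.6
tool_pos: [0.3008, -0.3242, 0.2265]
tool_rot: [-3.141, -0.0, 0.953]
contact_force: [0.6, -0.4, -0.1]
opening: 0.0566
grip_force: 0.0
```

```bash
python3 go.py .42 -.2 .227 92.3  .4 .183 .1 92.3
```

```text
t 0.6 pos [ 300.8 -324.2  226.5] yaw 54.6 rp [-180.   -0.] open 56.6 grip 0.0 F [ 0.6  -0.36 -0.05] T [-0.038 -0.074  0.041]
[0.42, -0.2, 0.227, 92.3] -> [17.03  2.53 -0.05] spin -37.7
[0.4, 0.183, 0.1, 92.3] -> [ 47.1  -21.29  12.65] spin -37.7
```

>>> send_rows(
  targets=[
    {"translation":[4.5,0.6,0],"spin":-8,"jaw":0.5},
    {"translation":[9,1.2,0],"spin":-16,"jaw":0.5},
    {"translation":[13,1.8,0],"spin":-24,"jaw":0.5},
    {"translation":[17,2.5,0],"spin":-32,"jaw":0.5},
    {"translation":[20.5,0,0],"spin":-37.7,"jaw":0.5},
  ],
)

```text
time: 1.1
tool_pos: [0.4221, -0.1589, 0.2263]
tool_rot: [3.14, 0.001, 1.611]
contact_force: [-0.2, 0.2, -0.2]
opening: 0.0458
grip_force: 0.0
```

```bash
python3 go.py .4 .183 .1 92.3 .4 .183 .004 92.3
```

```text
t 1.1 pos [ 422.1 -158.9  226.3] yaw 92.3 rp [179.9   0. ] open 45.8 grip 0.0 F [-0.21  0.18 -0.2 ] T [ 0.02  -0.12   0.007]
[0.4, 0.183, 0.1, 92.3] -> [34.25 -0.82 12.63] spin 0.0
[0.4, 0.183, 0.004, 92.3] -> [34.25 -0.82 22.23] spin 0.0
```

>>> send_rows(
  targets=[
    {"translation":[4.5,-0.1,1],"spin":0,"jaw":0.5},
    {"translation":[9,-0.2,2],"spin":0,"jaw":0.5},
    {"translation":[13.5,-0.3,3],"spin":0,"jaw":0.5},
    {"translation":[18,-0.4,4],"spin":0,"jaw":0.5},
    {"translation":[22.5,-0.5,5],"spin":0,"jaw":0.5},
  ],
)

```text
time: 1.6
tool_pos: [0.406, 0.0669, 0.1762]
tool_rot: [-3.142, 0.0, 1.606]
contact_force: [1.4, 0.6, -0.2]
opening: 0.046
grip_force: 0.0
```

>>> send_rows(
  targets=[
    {"translation":[4,-0.1,1.5],"spin":0,"jaw":0.5},
    {"translation":[8,-0.2,3],"spin":0,"jaw":0.5},
    {"translation":[11.75,-0.3,5],"spin":0,"jaw":0.5},
    {"translation":[11.75,-0.3,9],"spin":0,"jaw":0.5},
    {"translation":[11.75,-0.3,12],"spin":0,"jaw":0.5},
  ],
)

```text
time: 2.1
tool_pos: [0.3985, 0.1836, 0.055]
tool_rot: [-3.141, 0.0, 1.609]
contact_force: [0.5, 0.3, -0.4]
opening: 0.0461
grip_force: 0.0
```

```bash
python3 - <<'E'
from m import *; import go
p,d=shot('top','top1')
for r in rings('top',p):print('ring',r)
go.plan((.4,.183,.004,92.3))
E
```

```text
ring (array([198.7, 237. ]), array([448.6, 345.9]), array([104., 111.]))
ring (array([258.2, 241.6]), array([450.4, 160.9]), array([64., 98.]))
t 2.1 pos [396.1 182.3  51.4] yaw 92.1 rp [-1.795e+02  1.000e-01] open 46.0 grip 0.0 F [-2.56 -1.51 -2.69] T [-0.091 -0.014  0.05 ]
[0.4, 0.183, 0.004, 92.3] -> [0.05 0.4  4.74] spin -0.2
```

>>> send_rows(
  targets=[
    {"translation":[0,0.1,2.5],"spin":0,"jaw":0.5},
    {"translation":[0,0.1,5],"spin":0,"jaw":0.5},
    {"translation":[0,0.1,5],"spin":0,"jaw":0},
    {"translation":[0,0.1,5],"spin":0,"jaw":0},
    {"translation":[0,0.1,5],"spin":0,"jaw":0},
  ],
)

```text
time: 2.65
tool_pos: [0.4014, 0.1827, 0.008]
tool_rot: [3.14, -0.0, 1.606]
contact_force: [0.9, 0.8, 0.1]
opening: 0.0268
grip_force: 0.0
```

>>> send_rows(
  targets=[
    {"translation":[0,0,0],"spin":0,"jaw":0},
    {"translation":[0,0,-1],"spin":0,"jaw":0},
    {"translation":[0,0,-3],"spin":0,"jaw":0},
    {"translation":[0,0,-6],"spin":0,"jaw":0},
    {"translation":[0,0,-6],"spin":0,"jaw":0},
  ],
)

```text
time: 3.15
tool_pos: [0.4026, 0.1832, 0.0703]
tool_rot: [3.135, -0.001, 1.606]
contact_force: [0.6, 0.3, -3.9]
opening: 0.0154
grip_force: 48.0
```

```bash
python3 - <<'E'
from m import *; import go
p,d=shot('scene','scene2');P=cloud('scene',d)
for m,s,c in blobs(masks(p)['blue'],60): print(c.round(),s[4],(np.nanpercentile(P[m],[5,50,95],axis=0)*1000).round().tolist())
go.plan((.52,-.0,.32,92.3))
E
```

```text
[250. 245.] 150 [[398.0, 128.0, 66.0], [426.0, 146.0, 75.0], [493.0, 175.0, 77.0]]
[462. 248.] 252 [[605.0, -595.0, 4.0], [620.0, -550.0, 18.0], [635.0, -504.0, 32.0]]
[195. 256.] 582 [[389.0, 287.0, -3.0], [443.0, 340.0, 11.0], [515.0, 397.0, 16.0]]
[580. 286.] 408 [[437.0, -915.0, 2.0], [443.0, -860.0, 18.0], [450.0, -807.0, 34.0]]
t 3.2 pos [401.6 182.9  68.6] yaw 92.0 rp [ 1.797e+02 -1.000e-01] open 15.5 grip 48.0 F [ 0.19 -0.17 -3.37] T [-0.037 -0.003 -0.03 ]
[0.52, -0.0, 0.32, 92.3] -> [-18.69  11.19 -25.14] spin -0.3
```

>>> send_rows(
  targets=[
    {"translation":[0,0,-4],"spin":0,"jaw":0},
    {"translation":[-1,0,-8],"spin":0,"jaw":0},
    {"translation":[-3,1,-12],"spin":0,"jaw":0},
    {"translation":[-6,2,-15],"spin":0,"jaw":0},
    {"translation":[-9,3,-18],"spin":0,"jaw":0},
  ],
)

```text
time: 3.7
tool_pos: [0.4331, 0.0929, 0.2473]
tool_rot: [-3.14, 0.0, 1.607]
contact_force: [1.2, -0.5, -2.1]
opening: 0.0148
grip_force: 48.4
```

>>> send_rows(
  targets=[
    {"translation":[-4,1,-2],"spin":0,"jaw":0},
    {"translation":[-8,2,-4],"spin":0,"jaw":0},
    {"translation":[-12,3,-6],"spin":0,"jaw":0},
    {"translation":[-16,4.5,-6],"spin":0,"jaw":0},
    {"translation":[-19.4,6,-6],"spin":0,"jaw":0},
  ],
)

```text
time: 4.2
tool_pos: [0.5004, -0.1002, 0.3062]
tool_rot: [-3.141, 0.0, 1.605]
contact_force: [0.5, 1.1, -2.9]
opening: 0.0155
grip_force: 48.4
```

```bash
python3 go.py .559 -.096 .31 92.3
```

```text
t 4.2 pos [ 500.4 -100.2  306.2] yaw 92.0 rp [-180.    0.] open 15.5 grip 48.4 F [ 0.53  1.1  -2.92] T [-0.003  0.024 -0.026]
[0.559, -0.096, 0.31, 92.3] -> [ 0.22  5.87 -0.38] spin -0.3
```

>>> send_rows(
  targets=[
    {"translation":[0.1,2,-0.4],"spin":0,"jaw":0},
    {"translation":[0.2,4,-0.4],"spin":0,"jaw":0},
    {"translation":[0.3,5.9,-0.4],"spin":0,"jaw":0},
    {"translation":[0.3,5.9,-0.4],"spin":0,"jaw":0},
    {"translation":[0.3,5.9,-0.4],"spin":0,"jaw":0},
  ],
)

```text
time: 4.7
tool_pos: [0.5586, -0.0929, 0.3091]
tool_rot: [-3.138, -0.001, 1.606]
contact_force: [0.5, 0.1, -3.3]
opening: 0.0154
grip_force: 48.9
```

```bash
python3 - <<'E'
from m import *; import go
go.plan((.559,-.096,.228,92.3))
for n in('top','scene'):
    p,d=shot(n,n+'3');P=cloud(n,d)
    for m,s,c in blobs(masks(p)['blue'],40):
        q=P[m&(P[...,2]>.2)]
        if len(q)>20: print(n,c.round(),len(q),(np.nanpercentile(q,[3,50,97],axis=0)*1000).round().tolist())
a=cv2.imread('pics/top3.png')[130:230,290:410];b=cv2.imread('pics/scene3.png')[140:240,290:410]
cv2.imwrite('pics/c3.png',cv2.resize(np.hstack([a,b]),None,fx=3.3,fy=3.3,interpolation=2))
E
```

```text
t 4.7 pos [558.6 -92.9 309.1] yaw 92.0 rp [-179.8   -0. ] open 15.4 grip 48.9 F [ 0.48  0.08 -3.34] T [-0.002  0.069  0.023]
[0.559, -0.096, 0.228, 92.3] -> [-0.31  0.02  8.11] spin -0.3
scene [322. 161.] 62 [[555.0, -71.0, 307.0], [584.0, -56.0, 314.0], [638.0, -44.0, 317.0]]
scene [344. 162.] 82 [[553.0, -145.0, 306.0], [590.0, -130.0, 313.0], [645.0, -111.0, 316.0]]
```

View pics/c3.png

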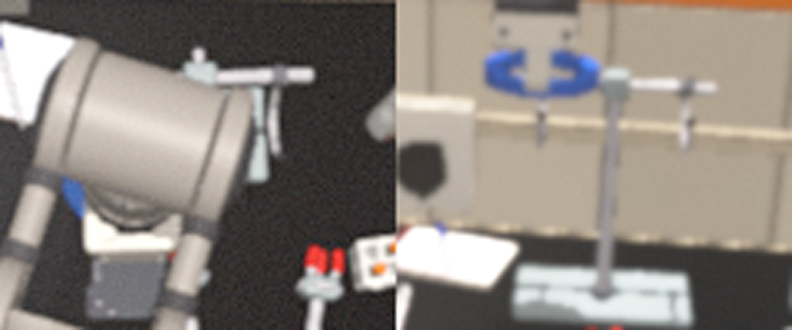

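The crop shows the ring level above the left hook, with the ball tip at crop (541,108), just below the middle of the ring.

>>> send_rows(
  targets=[
    {"translation":[-0.1,0,2],"spin":0,"jaw":0},
    {"translation":[-0.1,0,4],"spin":0,"jaw":0},
    {"translation":[-0.1,0,5.5],"spin":0,"jaw":0},
    {"translation":[-0.1,0,7],"spin":0,"jaw":0},
    {"translation":[-0.1,0,7.5],"spin":0,"jaw":0},
  ],
)

```text
time: 5.3
tool_pos: [0.5579, -0.0938, 0.2343]
tool_rot: [-3.139, -0.001, 1.606]
contact_force: [-0.3, -0.2, -2.8]
opening: 0.0153
grip_force: 48.9
```

>>> send_rows(
  targets=[
    {"translation":[0,0,0.3],"spin":0,"jaw":0},
    {"translation":[0,0,0.6],"spin":0,"jaw":0},
    {"translation":[0,0,0.9],"spin":0,"jaw":0},
    {"translation":[0,0,0.9],"spin":0,"jaw":0},
    {"translation":[0,0,0.9],"spin":0,"jaw":0},
  ],
)

```text
time: 5.8
tool_pos: [0.5596, -0.0941, 0.2272]
tool_rot: [3.14, 0.0, 1.606]
contact_force: [0.4, -0.4, -0.7]
opening: 0.0152
grip_force: 48.8
```

```bash
python3 - <<'E'
from m import *; import go
go.plan()
n='scene'
p,d=shot(n,n+'4');P=cloud(n,d)
for m,s,c in blobs(masks(p)['blue'],40):
        q=P[m&(P[...,2]>.2)]
        if len(q)>20: print(n,c.round(),len(q),(np.nanpercentile(q,[3,50,97],axis=0)*1000).round().tolist())
b=cv2.imread('pics/scene4.png')[140:240,290:410]
cv2.imwrite('pics/c4.png',cv2.resize(b,None,fx=5,fy=5,interpolation=2))
E
```

```text
t 5.8 pos [559.6 -94.1 227.2] yaw 92.0 rp [179.9   0. ] open 15.2 grip 48.8 F [ 0.45 -0.35 -0.71] T [-0.019 -0.097 -0.022]
scene [344. 187.] 63 [[552.0, -147.0, 226.0], [574.0, -136.0, 232.0], [635.0, -112.0, 234.0]]
```

View pics/c4.png

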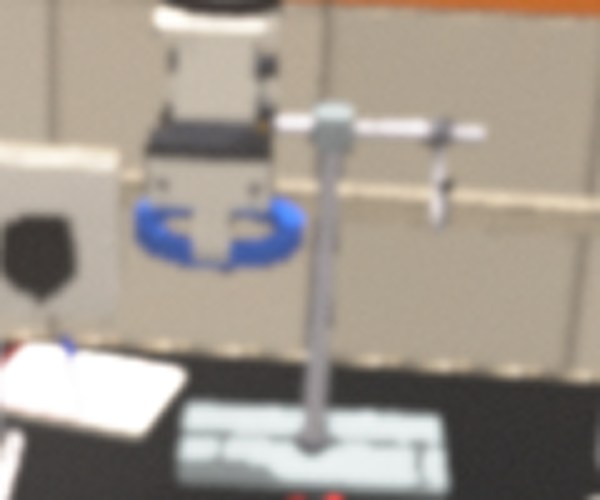

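The ring sits around the left hook, at crop (220,235), and the seat now bears its weight: the tool force fell from -3.3 to -0.7 N. I release it.

>>> send_rows(
  targets=[
    {"translation":[0,0,0],"spin":0,"jaw":0.42},
    {"translation":[0,0,0],"spin":0,"jaw":0.42},
    {"translation":[0,0,0],"spin":0,"jaw":0.42},
    {"translation":[0,0,0],"spin":0,"jaw":0.42},
    {"translation":[0,0,-1],"spin":0,"jaw":0.42},
  ],
)

```text
time: 6.35
tool_pos: [0.5586, -0.0939, 0.2359]
tool_rot: [-3.139, -0.001, 1.606]
contact_force: [-0.2, -0.0, -0.3]
opening: 0.0386
grip_force: 0.0
```

>>> send_rows(
  targets=[
    {"translation":[0,0,-3],"spin":0,"jaw":0.42},
    {"translation":[0,0,-6],"spin":0,"jaw":0.42},
    {"translation":[0,-4,-8],"spin":0,"jaw":0.42},
    {"translation":[0,-8,-8],"spin":0,"jaw":0.42},
    {"translation":[0,-12,-8],"spin":0,"jaw":0.42},
  ],
)

```text
time: 6.85
tool_pos: [0.4383, -0.0983, 0.318]
tool_rot: [3.139, 0.001, 1.606]
contact_force: [-0.3, -0.4, 0.7]
opening: 0.0385
grip_force: 0.0
```

```bash
python3 - <<'E'
from m import *; import go
go.plan((.43,.2,.25,92.3))
n='scene'
p,d=shot(n,n+'5');P=cloud(n,d)
for m,s,c in blobs(masks(p)['blue'],40):
        q=P[m]
        print(n,c.round(),len(q),(np.nanpercentile(q,[3,50,97],axis=0)*1000).round().tolist())
for r in rings('scene',p):print(r)
b=cv2.imread('pics/scene5.png')[140:290,160:400]
cv2.imwrite('pics/c5.png',cv2.resize(b,None,fx=3.3,fy=3.3,interpolation=2))
E
```

```text
t 6.8 pos [438.3 -98.3 318. ] yaw 92.0 rp [1.799e+02 1.000e-01] open 38.5 grip 0.0 F [-0.26 -0.38  0.75] T [-0.019 -0.109  0.049]
[0.43, 0.2, 0.25, 92.3] -> [29.84  0.23  6.8 ] spin -0.3
scene [332. 195.] 183 [[631.0, -137.0, 127.0], [650.0, -97.0, 168.0], [666.0, -42.0, 225.0]]
scene [462. 248.] 250 [[604.0, -597.0, 3.0], [620.0, -551.0, 18.0], [636.0, -503.0, 34.0]]
scene [580. 286.] 404 [[436.0, -917.0, 1.0], [443.0, -859.0, 17.0], [459.0, -806.0, 37.0]]
(array([332.3, 194.5]), array([1061.1,  -57.4]), array([128., 321.]))
(array([461.6, 247.6]), array([ 638.3, -556.2]), array([ 59., 128.]))
(array([579.9, 286.4]), array([ 459.9, -866.4]), array([ 53., 161.]))
```

View pics/c5.png

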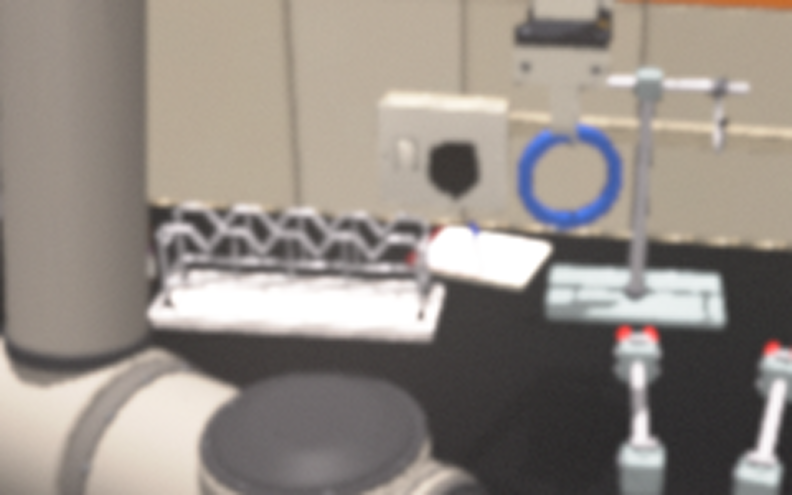

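The first ring hangs on the left hook, at crop (568,177). Now the second ring.

>>> send_rows(
  targets=[
    {"translation":[4.8,0,1],"spin":0,"jaw":0.5},
    {"translation":[9.6,0,2],"spin":0,"jaw":0.5},
    {"translation":[14.4,0,3],"spin":0,"jaw":0.5},
    {"translation":[19,0,5],"spin":0,"jaw":0.5},
    {"translation":[23.5,0,7],"spin":0,"jaw":0.5},
  ],
)

```text
time: 7.4
tool_pos: [0.4312, 0.1385, 0.2474]
tool_rot: [3.139, -0.0, 1.606]
contact_force: [1.1, -0.8, 0.9]
opening: 0.0459
grip_force: 0.0
```

```bash
python3 - <<'E'
from m import *; import go
go.plan((.396,.340,.1,92.3))
for n in('top','scene'):
  p,d=shot(n,n+'6')
  for r in rings(n,p):
    if r[1][1]>100: print(n,r)
# rack profile from scene5 + scene6 depth
for k,n in(('scene5','scene'),('scene6','scene'),('top6','top')):
  d=np.load(f'pics/{k}.npz')['d'];P=cloud(n,d);x,y,z=P[...,0],P[...,1],P[...,2]
  for nm,a in(('near',.604),('far',.659)):
    u=x-(a-.047*(y-.24))
    m=(abs(u)<.013)&(z>.07)&(z<.13)&(y>.06)&(y<.38)
    q=P[m];b=np.round(q[:,1]/.01).astype(int)
    print(k,nm,len(q),np.median(u[m]).round(4),[(int(i*10),int(1000*np.median(q[b==i,2]))) for i in sorted(set(b))])
E
```

```text
t 7.4 pos [431.2 138.5 247.4] yaw 92.0 rp [179.8  -0. ] open 45.9 grip 0.0 F [ 1.14 -0.79  0.92] T [-0.028 -0.096  0.045]
[0.396, 0.34, 0.1, 92.3] -> [20.26 -2.82 14.74] spin -0.3
scene (array([194.9, 255.7]), array([449.4, 342.1]), array([120., 137.]))
scene5 near 235 -0.004 [(60, 91), (70, 100), (80, 110), (90, 107), (100, 105), (110, 88), (120, 92), (130, 106), (140, 106), (150, 98), (160, 104), (170, 92), (180, 94), (190, 105), (200, 90), (210, 107), (220, 103), (230, 88), (240, 92), (250, 106), (260, 98), (270, 93), (280, 103), (290, 91), (300, 91), (310, 104), (320, 107), (330, 109), (340, 90), (350, 91)]
scene5 far 203 -0.0034 [(70, 97), (80, 108), (90, 110), (100, 107), (110, 93), (120, 89), (130, 101), (140, 110), (150, 97), (160, 104), (170, 95), (180, 89), (190, 98), (200, 108), (210, 100), (220, 104), (230, 95), (240, 86), (250, 99), (260, 109), (270, 100), (280, 106), (290, 93), (300, 89), (310, 101), (320, 107), (330, 108), (340, 109), (350, 89)]
scene6 near 233 -0.0036 [(60, 89), (70, 98), (80, 109), (90, 109), (100, 105), (110, 92), (120, 92), (130, 105), (140, 107), 
[... 616 characters left out ...]
02 [(70, 97), (80, 111), (90, 115), (100, 112), (110, 104), (120, 95), (130, 109), (140, 113), (150, 112), (160, 112), (170, 102), (180, 93), (190, 108), (200, 114), (210, 113), (220, 113), (230, 99), (240, 97), (250, 103), (260, 111), (270, 111), (280, 108), (290, 106), (300, 92), (310, 103), (320, 113), (330, 116), (340, 110), (350, 91)]
top6 far 162 0.0007 [(70, 93), (80, 112), (90, 110), (100, 115), (110, 106), (120, 93), (130, 98), (140, 110), (150, 113), (160, 112), (170, 109), (180, 94), (190, 101), (200, 109), (210, 111), (220, 111), (230, 105), (240, 94), (250, 102), (260, 109), (270, 107), (280, 111), (290, 106), (300, 96), (310, 101), (320, 112), (330, 112), (340, 112), (350, 92)]
```

Notch centres measured: y ≈ 0.119, 0.179, 0.239, 0.299 and x ≈ 0.630-0.047(y-0.24), with yaw 2.7°. Their 60 mm pitch matches the text. The second ring is still at (0.447,0.342).

>>> send_rows(
  targets=[
    {"translation":[4.5,-0.6,1.5],"spin":0,"jaw":0.5},
    {"translation":[9,-1.2,3.5],"spin":0,"jaw":0.5},
    {"translation":[13.5,-1.8,5.5],"spin":0,"jaw":0.5},
    {"translation":[17.5,-2.4,8],"spin":0,"jaw":0.5},
    {"translation":[20.2,-2.7,11.5],"spin":0,"jaw":0.5},
  ],
)

```text
time: 8.0
tool_pos: [0.398, 0.3404, 0.1329]
tool_rot: [3.137, -0.003, 1.607]
contact_force: [-0.5, 0.3, 0.8]
opening: 0.0458
grip_force: 0.0
```

>>> send_rows(
  targets=[
    {"translation":[0,0,4],"spin":0,"jaw":0.5},
    {"translation":[0,0,8],"spin":0,"jaw":0.5},
    {"translation":[0,0,11],"spin":0,"jaw":0.5},
    {"translation":[0,0,12.5],"spin":0,"jaw":0.5},
    {"translation":[0,0,12.5],"spin":0,"jaw":0.5},
  ],
)

```text
time: 8.5
tool_pos: [0.3967, 0.3366, 0.0052]
tool_rot: [-3.139, 0.002, 1.605]
contact_force: [0.4, -0.3, 0.2]
opening: 0.0464
grip_force: 0.0
```

>>> send_rows(
  targets=[
    {"translation":[0,0,0],"spin":0,"jaw":0},
    {"translation":[0,0,0],"spin":0,"jaw":0},
    {"translation":[0,0,0],"spin":0,"jaw":0},
    {"translation":[0,0,0],"spin":0,"jaw":0},
    {"translation":[0,0,0],"spin":0,"jaw":0},
  ],
)

```text
time: 9.0
tool_pos: [0.3972, 0.3379, 0.0075]
tool_rot: [3.141, -0.001, 1.606]
contact_force: [-2.6, 0.3, 6.6]
opening: 0.0144
grip_force: 50.4
```

```bash
python3 go.py .397 .340 .2 92.3 .56 -.243 .31 92.3
```

```text
t 9.0 pos [397.2 337.9   7.5] yaw 92.0 rp [180.  -0.] open 14.4 grip 50.4 F [-2.61  0.32  6.63] T [0.137 0.363 0.003]
[0.397, 0.34, 0.2, 92.3] -> [ 2.200e-01 -1.000e-02 -1.925e+01] spin -0.3
[0.56, -0.243, 0.31, 92.3] -> [-58.62  14.23 -30.25] spin -0.3
```

>>> send_rows(
  targets=[
    {"translation":[0,0,-1],"spin":0,"jaw":0},
    {"translation":[0,0,-4],"spin":0,"jaw":0},
    {"translation":[0,0,-8],"spin":0,"jaw":0},
    {"translation":[-1,0,-12],"spin":0,"jaw":0},
    {"translation":[-4,0.5,-15],"spin":0,"jaw":0},
  ],
)

```text
time: 9.5
tool_pos: [0.4034, 0.2989, 0.1594]
tool_rot: [3.139, -0.002, 1.609]
contact_force: [2.2, -0.5, -3.4]
opening: 0.0145
grip_force: 50.4
```

>>> send_rows(
  targets=[
    {"translation":[-4,0.5,-2.5],"spin":0,"jaw":0},
    {"translation":[-8,1,-5],"spin":0,"jaw":0},
    {"translation":[-12,1.5,-8],"spin":0,"jaw":0},
    {"translation":[-16,2,-10],"spin":0,"jaw":0},
    {"translation":[-20,2.5,-12],"spin":0,"jaw":0},
  ],
)

```text
time: 10.0
tool_pos: [0.4349, 0.097, 0.2781]
tool_rot: [3.141, 0.0, 1.606]
contact_force: [1.3, -0.5, -3.5]
opening: 0.0147
grip_force: 50.4
```

>>> send_rows(
  targets=[
    {"translation":[-4.6,0.4,-1],"spin":0,"jaw":0},
    {"translation":[-9.2,0.8,-2],"spin":0,"jaw":0},
    {"translation":[-13.8,1.2,-3],"spin":0,"jaw":0},
    {"translation":[-18.4,1.6,-3],"spin":0,"jaw":0},
    {"translation":[-23,2,-3],"spin":0,"jaw":0},
  ],
)

```text
time: 10.5
tool_pos: [0.4629, -0.1323, 0.3073]
tool_rot: [3.141, 0.0, 1.606]
contact_force: [1.1, -0.5, -3.4]
opening: 0.015
grip_force: 50.4
```

```bash
python3 go.py .56 -.243 .31 92.3 .5 -.243 .31 92.3
```

```text
t 10.5 pos [ 462.9 -132.3  307.3] yaw 92.0 rp [180.   0.] open 15.0 grip 50.4 F [ 1.12 -0.47 -3.44] T [-0.014 -0.03  -0.006]
[0.56, -0.243, 0.31, 92.3] -> [-11.41   9.32  -0.27] spin -0.3
[0.5, -0.243, 0.31, 92.3] -> [-11.2    3.32  -0.27] spin -0.3
```

>>> send_rows(
  targets=[
    {"translation":[-4.5,1,-0.3],"spin":0,"jaw":0},
    {"translation":[-9,2.5,-0.3],"spin":0,"jaw":0},
    {"translation":[-11.4,5.5,-0.3],"spin":0,"jaw":0},
    {"translation":[-11.4,9,-0.3],"spin":0,"jaw":0},
    {"translation":[-11.4,9.8,-0.3],"spin":0,"jaw":0},
  ],
)

```text
time: 11.0
tool_pos: [0.5671, -0.2414, 0.3082]
tool_rot: [-3.14, -0.001, 1.605]
contact_force: [-0.4, 0.3, -3.5]
opening: 0.0144
grip_force: 51.5
```

```bash
python3 - <<'E'
from m import *; import go
go.plan((.565,-.243,.227,92.0))
p,d=shot('scene','scene7');P=cloud('scene',d)
for m,s,c in blobs(masks(p)['blue'],30):
        q=P[m]
        if np.nanmedian(q[:,2])>.1: print(c.round(),len(q),(np.nanpercentile(q,[3,50,97],axis=0)*1000).round().tolist())
E
```

```text
t 11.0 pos [ 567.1 -241.4  308.2] yaw 92.0 rp [-1.799e+02 -1.000e-01] open 14.4 grip 51.5 F [-0.39  0.27 -3.45] T [-0.035  0.034 -0.008]
[0.565, -0.243, 0.227, 92.0] -> [-0.15 -0.22  8.12] spin -0.0
[369. 163.] 83 [[562.0, -227.0, 306.0], [604.0, -207.0, 313.0], [655.0, -191.0, 315.0]]
[392. 164.] 80 [[561.0, -295.0, 306.0], [602.0, -281.0, 313.0], [649.0, -261.0, 316.0]]
[332. 194.] 196 [[633.0, -140.0, 128.0], [649.0, -87.0, 176.0], [665.0, -44.0, 228.0]]
```

>>> send_rows(
  targets=[
    {"translation":[-0.1,-0.1,2],"spin":0,"jaw":0},
    {"translation":[-0.1,-0.1,4],"spin":0,"jaw":0},
    {"translation":[-0.1,-0.1,5.5],"spin":0,"jaw":0},
    {"translation":[-0.1,-0.1,7],"spin":0,"jaw":0},
    {"translation":[-0.1,-0.1,7.5],"spin":0,"jaw":0},
  ],
)

```text
time: 11.55
tool_pos: [0.5628, -0.241, 0.2334]
tool_rot: [-3.138, -0.002, 1.606]
contact_force: [-0.4, 0.5, -3.3]
opening: 0.0147
grip_force: 51.5
```

>>> send_rows(
  targets=[
    {"translation":[0,0,0.3],"spin":0,"jaw":0},
    {"translation":[0,0,0.6],"spin":0,"jaw":0},
    {"translation":[0,0,0.9],"spin":0,"jaw":0},
    {"translation":[0,0,0.9],"spin":0,"jaw":0},
    {"translation":[0,0,0.9],"spin":0,"jaw":0},
  ],
)

```text
time: 12.05
tool_pos: [0.5648, -0.2421, 0.2263]
tool_rot: [3.141, 0.001, 1.606]
contact_force: [-0.0, 0.2, -1.5]
opening: 0.0146
grip_force: 51.5
```

Contact is starting as before (force from -3.4 to -1.5 N). I go down slightly more and release.

>>> send_rows(
  targets=[
    {"translation":[0,0,0.2],"spin":0,"jaw":0},
    {"translation":[0,0,0.2],"spin":0,"jaw":0.42},
    {"translation":[0,0,0.2],"spin":0,"jaw":0.42},
    {"translation":[0,0,0.2],"spin":0,"jaw":0.42},
    {"translation":[0,0,0.2],"spin":0,"jaw":0.42},
  ],
)

```text
time: 12.55
tool_pos: [0.5645, -0.242, 0.2239]
tool_rot: [3.141, 0.0, 1.606]
contact_force: [0.3, 0.4, -0.7]
opening: 0.0376
grip_force: 0.0
```

>>> send_rows(
  targets=[
    {"translation":[0,0,-3],"spin":0,"jaw":0.42},
    {"translation":[0,0,-6],"spin":0,"jaw":0.42},
    {"translation":[0,-4,-8],"spin":0,"jaw":0.42},
    {"translation":[0,-8,-8],"spin":0,"jaw":0.42},
    {"translation":[0,-12,-8],"spin":0,"jaw":0.42},
  ],
)

```text
time: 13.05
tool_pos: [0.4435, -0.2461, 0.3043]
tool_rot: [3.14, 0.001, 1.607]
contact_force: [-0.5, -1.0, -0.0]
opening: 0.0385
grip_force: 0.0
```

>>> send_rows(
  targets=[
    {"translation":[4.5,0,0],"spin":8,"jaw":0.42},
    {"translation":[9,0,0],"spin":16,"jaw":0.42},
    {"translation":[13.5,0,0],"spin":24,"jaw":0.42},
    {"translation":[18,0,0],"spin":32,"jaw":0.42},
    {"translation":[22.5,0,0],"spin":40,"jaw":0.42},
  ],
)

```text
time: 13.55
tool_pos: [0.4369, -0.0267, 0.3041]
tool_rot: [3.141, -0.0, 0.925]
contact_force: [1.0, -0.1, 0.6]
opening: 0.0384
grip_force: 0.0
```

```bash
cat > cl.py <<'E'
from m import *
def clamps(n,p,d,lo=.1):
    "rod axis of each clamp from cloud: grey/bright pixels above the bench in the clamp area"
    P=cloud(n,d);x,y,z=P[...,0],P[...,1],P[...,2]
    reg=(x>.3)&(x<.64)&(y<.05)&(y>-.42)&(z>-.01)&(z<.08)&(p.max(2)>110)
    for m,s,c in blobs(reg,120):
        v=np.argwhere(m)[:,::-1]; q=onplane(n,v,.02)[:,:2]
        r=cv2.minAreaRect((q*1000).astype(np.float32))
        # rod pixels: middle third along the long axis
        u,sv,vt=np.linalg.svd(q-q.mean(0),full_matrices=False);a=vt[0]*np.sign(vt[0,0])
        t=(q-q.mean(0))@a; mid=(t+t.min()*0> (t.min()+.06))&(t<t.max()-.085)
        k=q[mid];vx,vy,x0,y0=cv2.fitLine((k*1000).astype(np.float32),cv2.DIST_HUBER,0,.01,.01).ravel()
        print(n,c.round(),s[4],'L',np.ptp(t).round(3),'ends',((q.mean(0)+a*t.min())*1000).round(),((q.mean(0)+a*t.max())*1000).round(),'rod through',(x0.round(1),y0.round(1)),'yaw',np.degrees(np.arctan2(vy*np.sign(vx),abs(vx))).round(1),'rod z',(np.nanmedian(P[m][mid][:,2])*1000).round())
    rd=masks(p)['red']
    for m,s,c in blobs(rd&reg,3): print(' red',c.round(1),s[4],(onplane(n,[c],.02)[0,:2]*1000).round())
E
python3 - <<'E'
from cl import *; import go
go.plan((.45,-.17,.15,0))
for n in('top','scene'):
    p,d=shot(n,n+'8'); clamps(n,p,d); P=cloud(n,d)
    for m,s,c in blobs(masks(p)['blue'],30):
        q=P[m]
        if np.nanmedian(q[:,2])>.1: print(c.round(),len(q),(np.nanpercentile(q,[3,50,97],axis=0)*1000).round().tolist())
E
```

```text
t 13.6 pos [436.9 -26.7 304.1] yaw 53.0 rp [180.  -0.] open 38.4 grip 0.0 F [ 0.98 -0.12  0.57] T [-0.026 -0.08  -0.033]
[0.45, -0.17, 0.15, 0] -> [-10.66   9.67  15.41] spin 53.0
top [348. 233.] 508 L 0.251 ends [ 348. -186.] [ 599. -171.] rod through (np.float32(461.2), np.float32(-178.8)) yaw 4.2 rod z 24.0Traceback (most recent call last):
  File "<stdin>", line 4, in <module>
  File "cl.py", line 12, in clamps
    k=q[mid];vx,vy,x0,y0=cv2.fitLine((k*1000).astype(np.float32),cv2.DIST_HUBER,0,.01,.01).ravel()
                         ~~~~~~~~~~~^^^^^^^^^^^^^^^^^^^^^^^^^^^^^^^^^^^^^^^^^^^^^^^^^^^^^^
cv2.error: OpenCV(4.12.0) /io/opencv/modules/imgproc/src/linefit.cpp:50: error: (-215:Assertion failed) count > 0 in function 'fitLine2D_wods'
```

```bash
sed -i 's/y>-.42/y>-.365/; s/        r=cv2.minAreaRect.*/        if np.ptp(q[:,0])<.15: continue/' cl.py
python3 - <<'E'
from cl import *; import go
for n in('top','scene'):
    if n=='top': z=np.load('pics/top8.npz');p,d=z['p'],z['d']
    else: p,d=shot(n,n+'8')
    clamps(n,p,d); P=cloud(n,d)
    for m,s,c in blobs(masks(p)['blue'],30):
        q=P[m]
        if np.nanmedian(q[:,2])>.1: print(c.round(),len(q),(np.nanpercentile(q,[3,50,97],axis=0)*1000).round().tolist())
cv2.imwrite('pics/c8.png',cv2.resize(cv2.imread('pics/scene8.png')[140:300,300:500],None,fx=3.5,fy=3.5,interpolation=2))
E
```

```text
top [348. 233.] 508 L 0.251 ends [ 348. -186.] [ 599. -171.] rod through (np.float32(461.2), np.float32(-178.8)) yaw 4.2 rod z 24.0
top [384. 236.] 509 L 0.253 ends [ 338. -285.] [ 588. -329.] rod through (np.float32(450.8), np.float32(-303.9)) yaw -9.8 rod z 24.0
 red [345.8 204.2] 76 [ 586. -172.]
 red [388.2 207.7] 77 [ 575. -327.]
[372. 171.] 288 [[660.0, -303.0, 1.0], [667.0, -243.0, 209.0], [738.0, -189.0, 234.0]]
[324. 174.] 259 [[638.0, -137.0, 133.0], [657.0, -85.0, 208.0], [673.0, -41.0, 236.0]]
scene [353. 265.] 490 L 0.283 ends [ 329. -189.] [ 611. -171.] rod through (np.float32(453.3), np.float32(-181.4)) yaw 4.7 rod z 22.0
scene [393. 269.] 528 L 0.29 ends [ 319. -282.] [ 604. -332.] rod through (np.float32(443.7), np.float32(-303.7)) yaw -10.3 rod z 23.0
 red [348.3 240.3] 3 [ 605. -156.]
 red [393.  244.7] 3 [ 599. -313.]
 red [402.6 246.3] 10 [ 593. -346.]
[332. 193.] 198 [[634.0, -140.0, 128.0], [649.0, -86.0, 179.0], [667.0, -45.0, 228.0]]
[376. 194.] 216 [[655.0, -289.0, 127.0], [661.0, -236.0, 181.0], [668.0, -191.0, 228.0]]
```

View pics/c8.png

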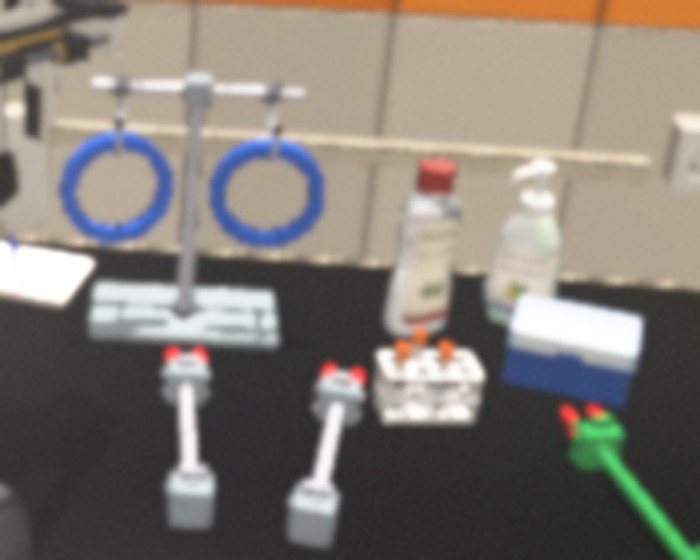

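Both rings hang, at crop (117,187) and (267,190). The clamps are at crop (188,440) and (325,460). Clamp A has its origin at (0.462,-0.180) with yaw 4.4°, and clamp B at (0.4515,-0.304) with yaw -10°. Both rods measure about 22 mm high. I start with A.

>>> send_rows(
  targets=[
    {"translation":[-2,2,2],"spin":8,"jaw":0.42},
    {"translation":[-4,4,4],"spin":16,"jaw":0.42},
    {"translation":[-6,6,6],"spin":24,"jaw":0.42},
    {"translation":[-8,8,9],"spin":32,"jaw":0.42},
    {"translation":[-10,10.3,12],"spin":40,"jaw":0.42},
  ],
)

```text
time: 14.15
tool_pos: [0.4602, -0.172, 0.1831]
tool_rot: [3.14, -0.001, 0.229]
contact_force: [0.6, 0.1, 0.5]
opening: 0.0387
grip_force: 0.0
```

```bash
python3 go.py .462 -.18 .004 4.4
```

```text
t 14.2 pos [ 460.2 -172.   183.1] yaw 13.1 rp [179.9  -0. ] open 38.7 grip 0.0 F [0.55 0.07 0.52] T [-0.04  -0.012  0.022]
[0.462, -0.18, 0.004, 4.4] -> [-1.000e-02  8.200e-01  1.791e+01] spin 8.7
```

>>> send_rows(
  targets=[
    {"translation":[0,0.8,3],"spin":8.2,"jaw":0.42},
    {"translation":[0,0.8,7],"spin":8.7,"jaw":0.42},
    {"translation":[0,0.8,11],"spin":8.7,"jaw":0.42},
    {"translation":[0,0.8,13],"spin":8.7,"jaw":0.42},
    {"translation":[0,0.8,13],"spin":8.7,"jaw":0.42},
  ],
)

```text
time: 14.65
tool_pos: [0.4601, -0.1777, 0.0511]
tool_rot: [-3.138, 0.005, 0.082]
contact_force: [-0.6, -0.0, -0.3]
opening: 0.0386
grip_force: 0.0
```

>>> send_rows(
  targets=[
    {"translation":[0,0,2.5],"spin":0,"jaw":0.42},
    {"translation":[0,0,4.8],"spin":0,"jaw":0.42},
    {"translation":[0,0,4.8],"spin":0,"jaw":0.42},
    {"translation":[0,0,4.8],"spin":0,"jaw":0},
    {"translation":[0,0,4.8],"spin":0,"jaw":0},
  ],
)

```text
time: 15.15
tool_pos: [0.4632, -0.1786, 0.0074]
tool_rot: [3.14, -0.003, 0.081]
contact_force: [1.0, 0.1, 0.2]
opening: 0.0271
grip_force: 0.0
```

>>> send_rows(
  targets=[
    {"translation":[0,0,0],"spin":0,"jaw":0},
    {"translation":[0,0,0],"spin":0,"jaw":0},
    {"translation":[0,0,0],"spin":0,"jaw":0},
    {"translation":[0,0,0],"spin":0,"jaw":0},
    {"translation":[0,0,0],"spin":0,"jaw":0},
  ],
  force=60,
)

```text
time: 15.65
tool_pos: [0.4628, -0.1784, 0.0068]
tool_rot: [3.14, -0.002, 0.081]
contact_force: [-0.9, -1.3, 6.9]
opening: 0.0104
grip_force: 60.0
```

```bash
python3 go.py
```

```text
t 15.7 pos [ 462.8 -178.4    6.8] yaw 4.7 rp [ 1.799e+02 -1.000e-01] open 10.4 grip 60.0 F [-0.85 -1.28  6.91] T [-0.23   0.172 -0.083]
```

>>> send_rows(
  targets=[
    {"translation":[0,0,-0.4],"spin":0,"jaw":0},
    {"translation":[0,0,-0.8],"spin":0,"jaw":0},
    {"translation":[0,0,-1.2],"spin":0,"jaw":0},
    {"translation":[0,0,-1.2],"spin":0,"jaw":0},
    {"translation":[0,0,-1.2],"spin":0,"jaw":0},
  ],
)

```text
time: 16.15
tool_pos: [0.462, -0.1777, 0.0177]
tool_rot: [-3.142, 0.0, 0.081]
contact_force: [-0.0, -0.7, -5.8]
opening: 0.0103
grip_force: 60.0
```

```bash
cat > tilt.py <<'E'
from cl import *
# height of the castings (grey/red part) at each end, both views
def ends(tag,y0,yaw,ox):
    for n in('scene','top'):
        p,d=shot(n,n+tag);P=cloud(n,d);x,y,z=P[...,0],P[...,1],P[...,2]
        c,s=np.cos(yaw),np.sin(yaw);u=(x-ox)*c+(y-y0)*s;v=-(x-ox)*s+(y-y0)*c
        for nm,a,b in(('boss',-.12,-.08),('rod-',-.075,-.03),('rod+',.03,.075),('jaw',.08,.102),('tips',.105,.14)):
            m=(u>a)&(u<b)&(abs(v)<.025)&(z>.008)&(z<.1)&(p.max(2)>110)
            if m.sum()>4: print(n,nm,m.sum(),(np.percentile(z[m],[10,50,90])*1000).round(),'u',np.median(u[m]).round(3))
E
python3 - <<'E'
import go; from tilt import *
go.plan(); go.plan(); ends('9',-.180,np.radians(4.4),.462)
E
```

```text
t 16.1 pos [ 462.  -177.7   17.7] yaw 4.7 rp [-180.    0.] open 10.3 grip 60.0 F [-0.03 -0.69 -5.77] T [0.023 0.089 0.01 ]
t 16.1 pos [ 462.  -177.7   17.7] yaw 4.7 rp [-180.    0.] open 10.3 grip 60.0 F [-0.03 -0.69 -5.77] T [0.023 0.089 0.01 ]
scene boss 187 [23. 46. 59.] u -0.113
scene rod- 35 [32. 37. 93.] u -0.037
scene rod+ 13 [31. 35. 43.] u 0.059
top tips 50 [23. 45. 48.] u 0.122
```

>>> send_rows(
  targets=[
    {"translation":[0,0,-1],"spin":0,"jaw":0},
    {"translation":[0,0,-2],"spin":0,"jaw":0},
    {"translation":[0,0,-3],"spin":0,"jaw":0},
    {"translation":[0,0,-3],"spin":0,"jaw":0},
    {"translation":[0,0,-3],"spin":0,"jaw":0},
  ],
)

```text
time: 16.75
tool_pos: [0.4623, -0.1779, 0.0483]
tool_rot: [3.141, -0.001, 0.081]
contact_force: [1.1, -1.3, -5.9]
opening: 0.0103
grip_force: 60.0
```

```bash
python3 - <<'E'
import go; from tilt import *
T=[];F=[]
for i in range(8):
    read_camera('top');s=monitor.observe();T.append(s['torque']);F.append(s['contact_force'])
T=np.array(T);F=np.array(F);print(T.mean(0).round(3),T.std(0).round(3),F.mean(0).round(2),F.std(0).round(2),'dx',T[:,1].mean()/-F[:,2].mean())
go.plan(); ends('10',-.180,np.radians(4.4),.462)
cv2.imwrite('pics/c10.png',cv2.resize(cv2.imread('pics/scene10.png')[190:310,300:460],None,fx=4,fy=4,interpolation=2))
E
```

```text
[0.006 0.053 0.005] [0.046 0.02  0.028] [-0.2  -0.16 -5.63] [0.54 0.54 0.28] dx 0.009439201005094903
t 17.1 pos [ 461.9 -177.7   47.5] yaw 4.6 rp [-180.    0.] open 10.1 grip 60.0 F [-0.2  -1.32 -5.91] T [-0.061  0.052  0.017]
scene boss 185 [52. 75. 88.] u -0.114
scene rod- 15 [62. 64. 66.] u -0.044
scene rod+ 18 [59. 63. 69.] u 0.055
scene jaw 5 [74. 77. 78.] u 0.083
top rod- 5 [64. 68. 68.] u -0.033
top tips 53 [50. 74. 79.] u 0.121
```

View pics/c10.png

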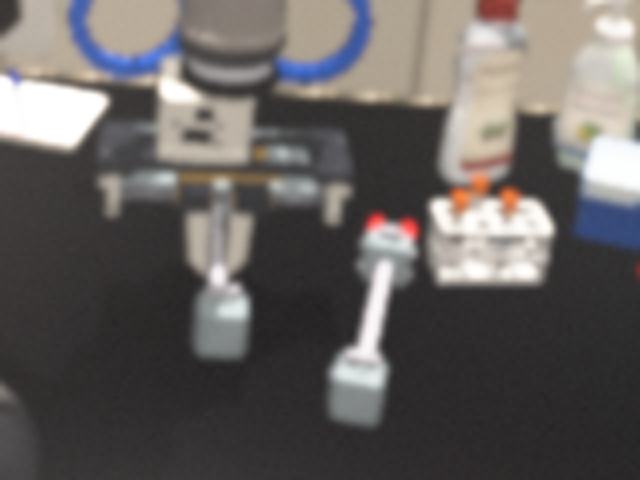

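Clamp A hangs level, at crop (220,290). It weighs about 0.58 kg and its balance point is about 9 mm toward the jaw from the grip. I carry it to the third notch with the grip 7 mm before the middle.

>>> send_rows(
  targets=[
    {"translation":[0,-1,-4],"spin":0,"jaw":0},
    {"translation":[0,-4,-7],"spin":0,"jaw":0},
    {"translation":[0,-8,-10],"spin":0,"jaw":0},
    {"translation":[0.2,-12,-12],"spin":0,"jaw":0},
    {"translation":[0.4,-16,-14],"spin":0,"jaw":0},
  ],
)

```text
time: 17.75
tool_pos: [0.4527, -0.0166, 0.1888]
tool_rot: [3.141, -0.001, 0.08]
contact_force: [1.2, -0.1, -5.3]
opening: 0.0103
grip_force: 60.0
```

>>> send_rows(
  targets=[
    {"translation":[0,-4,-0.5],"spin":0,"jaw":0},
    {"translation":[0,-8,-1],"spin":0,"jaw":0},
    {"translation":[0,-12,-1.5],"spin":0,"jaw":0},
    {"translation":[0,-16,-2],"spin":0,"jaw":0},
    {"translation":[0,-20,-2],"spin":2,"jaw":0},
  ],
)

```text
time: 18.25
tool_pos: [0.4366, 0.183, 0.2084]
tool_rot: [-3.141, -0.001, 0.046]
contact_force: [1.5, -0.7, -6.0]
opening: 0.0101
grip_force: 60.0
```

```bash
python3 go.py .623 .2387 .2 2.7
```

```text
t 18.2 pos [436.6 183.  208.4] yaw 2.6 rp [-1.8e+02 -1.0e-01] open 10.1 grip 60.0 F [ 1.52 -0.7  -6.04] T [-0.062 -0.018 -0.025]
[0.623, 0.2387, 0.2, 2.7] -> [18.87 -4.71  0.84] spin -0.1
```

>>> send_rows(
  targets=[
    {"translation":[4,-1,0],"spin":0,"jaw":0},
    {"translation":[8,-2,0],"spin":0,"jaw":0},
    {"translation":[12,-3,0],"spin":0,"jaw":0},
    {"translation":[16,-4,0.5],"spin":0,"jaw":0},
    {"translation":[18.9,-4.7,1],"spin":0,"jaw":0},
  ],
)

```text
time: 18.75
tool_pos: [0.6253, 0.2377, 0.1966]
tool_rot: [3.142, 0.0, 0.046]
contact_force: [-0.3, 0.1, -5.5]
opening: 0.0099
grip_force: 60.0
```

>>> send_rows(
  targets=[
    {"translation":[0,0,1],"spin":0,"jaw":0},
    {"translation":[0,0,3],"spin":0,"jaw":0},
    {"translation":[0,0,5],"spin":0,"jaw":0},
    {"translation":[0,0,5],"spin":0,"jaw":0},
    {"translation":[0,0,5],"spin":0,"jaw":0},
  ],
)

```text
time: 19.25
tool_pos: [0.6229, 0.2369, 0.1475]
tool_rot: [3.141, 0.001, 0.046]
contact_force: [0.4, 0.0, -4.7]
opening: 0.0105
grip_force: 60.0
```

```bash
python3 - <<'E'
import go; from h import *
T=[];F=[]
for i in range(6):
    p,d=shot('scene','scene11');s=monitor.observe();T.append(s['torque']);F.append(s['contact_force'])
print(np.mean(T,0).round(3),np.mean(F,0).round(2))
go.plan((.623,.2387,.1,2.7))
shot('top','top11')
P=cloud('scene',d);x,y,z=P[...,0],P[...,1],P[...,2];m=(x>.49)&(x<.56)&(y>.2)&(y<.29)&(z>.1)&(z<.22);print('boss',(np.percentile(P[m],[5,50,95],axis=0)*1000).round())
a=cv2.imread('pics/scene11.png')[160:260,170:330];b=cv2.imread('pics/top11.png')[150:250,170:330]
cv2.imwrite('pics/c11.png',cv2.resize(np.hstack([a,b]),None,fx=2.5,fy=2.5,interpolation=2))
E
```

```text
[-0.001  0.066 -0.014] [-0.08  0.17 -5.53]
t 19.6 pos [623.8 237.1 148.7] yaw 2.7 rp [-1.8e+02 -1.0e-01] open 10.6 grip 60.0 F [-0.23 -0.53 -5.32] T [-0.019  0.047 -0.015]
[0.623, 0.2387, 0.1, 2.7] -> [-0.07 -0.16  4.87] spin -0.0
boss [[506. 213. 145.]
 [511. 228. 169.]
 [530. 245. 192.]]
```

View pics/c11.png

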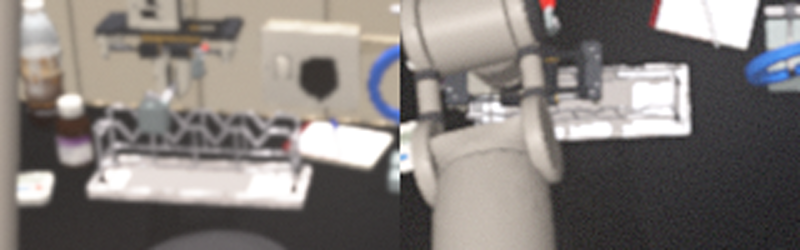

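Clamp A is over the rack: boss at crop (150,115) in the scene view, above the third notch. A second torque reading gives a balance point about 12 mm toward the jaw, which still lies well between the rails. I lower it.

>>> send_rows(
  targets=[
    {"translation":[0,-0.1,1.5],"spin":0,"jaw":0},
    {"translation":[-0.2,-0.1,3],"spin":0,"jaw":0},
    {"translation":[-0.3,-0.1,4.5],"spin":0,"jaw":0},
    {"translation":[-0.3,-0.1,5.3],"spin":0,"jaw":0},
    {"translation":[-0.3,-0.1,5.3],"spin":0,"jaw":0},
  ],
)

```text
time: 20.1
tool_pos: [0.6198, 0.2377, 0.0935]
tool_rot: [3.141, 0.002, 0.046]
contact_force: [-0.5, -0.8, -5.8]
opening: 0.01
grip_force: 60.0
```

>>> send_rows(
  targets=[
    {"translation":[0,0,0.2],"spin":0,"jaw":0},
    {"translation":[0,0,0.4],"spin":0,"jaw":0},
    {"translation":[0,0,0.6],"spin":0,"jaw":0},
    {"translation":[0,0,0.6],"spin":0,"jaw":0},
    {"translation":[0,0,0.6],"spin":0,"jaw":0},
  ],
)

```text
time: 20.6
tool_pos: [0.6205, 0.2379, 0.0889]
tool_rot: [3.142, -0.0, 0.046]
contact_force: [-0.3, -0.1, -5.2]
opening: 0.0101
grip_force: 60.0
```

```bash
python3 go.py
```

```text
t 20.6 pos [620.5 237.9  88.9] yaw 2.7 rp [180.  -0.] open 10.1 grip 60.0 F [-0.33 -0.1  -5.24] T [0.014 0.064 0.003]
```

>>> send_rows(
  targets=[
    {"translation":[0,0,0.1],"spin":0,"jaw":0},
    {"translation":[0,0,0.2],"spin":0,"jaw":0},
    {"translation":[0,0,0.3],"spin":0,"jaw":0},
    {"translation":[0,0,0.3],"spin":0,"jaw":0},
    {"translation":[0,0,0.3],"spin":0,"jaw":0},
  ],
)

```text
time: 21.1
tool_pos: [0.621, 0.238, 0.0871]
tool_rot: [-3.141, -0.002, 0.046]
contact_force: [-2.3, -0.2, 5.5]
opening: 0.0103
grip_force: 60.0
```

Seated: the force turned to +5.5 N with the TCP at 87 mm. First I open only a little, so that tipping would show, then wider and up.

>>> send_rows(
  targets=[
    {"translation":[0,0,0],"spin":0,"jaw":0.2},
    {"translation":[0,0,0],"spin":0,"jaw":0.2},
    {"translation":[0,0,0],"spin":0,"jaw":0.32},
    {"translation":[0,0,0],"spin":0,"jaw":0.35},
    {"translation":[0,0,0],"spin":0,"jaw":0.35},
  ],
)

```text
time: 21.6
tool_pos: [0.6204, 0.2379, 0.0855]
tool_rot: [3.141, 0.0, 0.046]
contact_force: [0.0, -0.0, 0.2]
opening: 0.0316
grip_force: 0.0
```

>>> send_rows(
  targets=[
    {"translation":[0,0,-3],"spin":0,"jaw":0.35},
    {"translation":[0,0,-7],"spin":0,"jaw":0.35},
    {"translation":[0,0,-11],"spin":0,"jaw":0.35},
    {"translation":[-4,1,-12],"spin":0,"jaw":0.35},
    {"translation":[-8,2,-12],"spin":0,"jaw":0.35},
  ],
)

```text
time: 22.1
tool_pos: [0.5423, 0.2143, 0.2079]
tool_rot: [-3.141, -0.006, 0.046]
contact_force: [0.0, 0.6, -0.1]
opening: 0.0322
grip_force: 0.0
```

>>> send_rows(
  targets=[
    {"translation":[-3,4,0],"spin":2,"jaw":0.42},
    {"translation":[-6,8,0],"spin":4,"jaw":0.42},
    {"translation":[-9,12,0],"spin":6,"jaw":0.42},
    {"translation":[-10,16,0],"spin":8,"jaw":0.42},
    {"translation":[-10,20.5,0],"spin":10,"jaw":0.42},
  ],
)

```text
time: 22.6
tool_pos: [0.4494, 0.004, 0.2062]
tool_rot: [-3.141, -0.0, -0.129]
contact_force: [0.3, 0.4, -0.1]
opening: 0.0384
grip_force: 0.0
```

```bash
python3 - <<'E'
import go; from cl import *
for n in('top','scene'):
    p,d=shot(n,n+'12');clamps(n,p,d)
P=cloud('top',np.load('pics/top12.npz')['d']);x,y,z=P[...,0],P[...,1],P[...,2]
m=(y>.2)&(y<.28)&(x>.48)&(x<.8)&(z>.09);b=np.round(x[m]/.02).astype(int)
print([(int(i*20),int(1000*np.median(z[m][b==i])),int(1000*np.median(y[m][b==i]))) for i in sorted(set(b))])
go.plan((.4515,-.304,.1,-10))
a=cv2.imread('pics/scene12.png')[160:260,170:290];b=cv2.imread('pics/top12.png')[130:230,190:310]
cv2.imwrite('pics/c12.png',cv2.resize(np.hstack([a,b]),None,fx=3.3,fy=3.3,interpolation=2))
E
```

```text
top [384. 236.] 505 L 0.253 ends [ 338. -285.] [ 588. -329.] rod through (np.float32(450.7), np.float32(-303.8)) yaw -9.8 rod z 23.0
 red [388.3 207.7] 76 [ 575. -328.]
scene [393. 269.] 525 L 0.29 ends [ 319. -282.] [ 604. -331.] rod through (np.float32(443.8), np.float32(-303.7)) yaw -10.3 rod z 23.0
 red [393.  244.7] 3 [ 599. -313.]
 red [403.  246.2] 6 [ 595. -347.]
[(500, 113, 232), (520, 120, 231), (540, 115, 234), (560, 105, 235), (580, 105, 236), (600, 109, 236), (620, 105, 238), (640, 105, 239), (660, 107, 240), (680, 107, 240), (700, 116, 241), (720, 117, 241), (740, 115, 246), (760, 116, 241)]
t 22.7 pos [451.2   0.5 206.2] yaw -7.7 rp [ 1.799e+02 -1.000e-01] open 38.3 grip 0.0 F [ 0.78  0.87 -0.27] T [ 0.079  0.051 -0.003]
[0.4515, -0.304, 0.1, -10] -> [ 4.11 30.17 10.62] spin 2.3
```

View pics/c12.png

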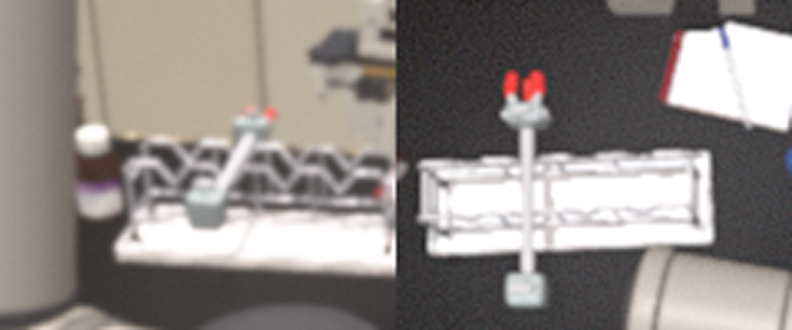

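Clamp A lies level across the third notch, with the rod top at 105–107 mm at both rails. It is seen at crop (527,190). Now clamp B.

>>> send_rows(
  targets=[
    {"translation":[0.5,4.5,1],"spin":2.3,"jaw":0.42},
    {"translation":[1.2,9,2],"spin":2.3,"jaw":0.42},
    {"translation":[1.8,13.5,3],"spin":2.3,"jaw":0.42},
    {"translation":[2.4,18,4],"spin":2.3,"jaw":0.42},
    {"translation":[3,22.5,5],"spin":2.3,"jaw":0.42},
  ],
)

```text
time: 23.2
tool_pos: [0.4522, -0.2234, 0.1554]
tool_rot: [-3.142, -0.001, -0.168]
contact_force: [0.7, -0.5, -0.4]
opening: 0.0383
grip_force: 0.0
```

```bash
python3 go.py .4515 -.3045 .006 -10
```

```text
t 23.2 pos [ 452.2 -223.4  155.4] yaw -9.6 rp [-180.   -0.] open 38.3 grip 0.0 F [ 0.67 -0.51 -0.36] T [ 0.054 -0.067  0.085]
[0.4515, -0.3045, 0.006, -10.0] -> [ 1.28  8.   14.94] spin 0.4
```

>>> send_rows(
  targets=[
    {"translation":[0.6,4,2],"spin":0.4,"jaw":0.42},
    {"translation":[1.3,8,4],"spin":0.4,"jaw":0.42},
    {"translation":[1.3,8,7],"spin":0.4,"jaw":0.42},
    {"translation":[1.3,8,10],"spin":0.4,"jaw":0.42},
    {"translation":[1.3,8,10],"spin":0.4,"jaw":0.42},
  ],
)

```text
time: 23.7
tool_pos: [0.4496, -0.3012, 0.0521]
tool_rot: [-3.137, 0.007, -0.176]
contact_force: [-0.8, -0.2, 0.3]
opening: 0.0388
grip_force: 0.0
```

>>> send_rows(
  targets=[
    {"translation":[0,0,2.5],"spin":0,"jaw":0.42},
    {"translation":[0,0,4.9],"spin":0,"jaw":0.42},
    {"translation":[0,0,4.9],"spin":0,"jaw":0.42},
    {"translation":[0,0,4.9],"spin":0,"jaw":0},
    {"translation":[0,0,4.9],"spin":0,"jaw":0},
  ],
)

```text
time: 24.2
tool_pos: [0.4526, -0.3038, 0.0086]
tool_rot: [3.14, -0.003, -0.175]
contact_force: [0.1, -0.2, 0.4]
opening: 0.0272
grip_force: 0.0
```

>>> send_rows(
  targets=[
    {"translation":[0,0,0],"spin":0,"jaw":0},
    {"translation":[0,0,0],"spin":0,"jaw":0},
    {"translation":[0,0,0],"spin":0,"jaw":0},
    {"translation":[0,0,-0.6],"spin":0,"jaw":0},
    {"translation":[0,0,-1.2],"spin":0,"jaw":0},
  ],
)

```text
time: 24.7
tool_pos: [0.451, -0.3028, 0.0186]
tool_rot: [-3.141, 0.001, -0.176]
contact_force: [-0.0, 0.2, -4.9]
opening: 0.0102
grip_force: 60.0
```

```bash
python3 - <<'E'
import go; from tilt import *
T=[];F=[]
for i in range(6):
    read_camera('top');s=monitor.observe();T.append(s['torque']);F.append(s['contact_force'])
T=np.mean(T,0);F=np.mean(F,0);print(T.round(3),F.round(2),'dx',T[1]/-F[2])
go.plan(); ends('13',-.3045,np.radians(-10),.4515)
E
```

```text
[-0.004 -0.183 -0.008] [ 0.36  0.07 -4.79] dx -0.038262797588037856
t 25.0 pos [ 451.2 -303.    18.4] yaw -10.1 rp [-180.    0.] open 10.7 grip 60.0 F [ 0.13 -0.69 -5.52] T [-0.038 -0.189 -0.019]
scene boss 195 [19. 41. 55.] u -0.113
scene rod- 40 [31. 34. 96.] u -0.038
scene rod+ 17 [31. 36. 38.] u 0.046
top jaw 19 [38. 52. 57.] u 0.093
top tips 56 [24. 47. 52.] u 0.12
```

The trial lift shows clamp B's balance point about 38 mm toward the boss, with that end sagging slightly. I set it down and regrip there.

>>> send_rows(
  targets=[
    {"translation":[0,0,0.6],"spin":0,"jaw":0},
    {"translation":[0,0,1.1],"spin":0,"jaw":0},
    {"translation":[0,0,1.1],"spin":0,"jaw":0},
    {"translation":[0,0,1.1],"spin":0,"jaw":0.42},
    {"translation":[0,0,1.1],"spin":0,"jaw":0.42},
  ],
)

```text
time: 25.6
tool_pos: [0.4515, -0.3033, 0.0078]
tool_rot: [3.141, -0.0, -0.175]
contact_force: [-0.9, -0.2, -0.2]
opening: 0.022
grip_force: 0.0
```

>>> send_rows(
  targets=[
    {"translation":[0,0,0],"spin":0,"jaw":0.42},
    {"translation":[-1.8,0,0],"spin":0,"jaw":0.42},
    {"translation":[-3.6,0,0],"spin":0,"jaw":0.42},
    {"translation":[-3.6,0,0],"spin":0,"jaw":0.42},
    {"translation":[-3.6,0,0],"spin":0,"jaw":0},
  ],
)

```text
time: 26.1
tool_pos: [0.4165, -0.2974, 0.0081]
tool_rot: [3.141, -0.001, -0.176]
contact_force: [0.1, -0.9, 0.2]
opening: 0.0344
grip_force: 0.0
```

>>> send_rows(
  targets=[
    {"translation":[0,0,0],"spin":0,"jaw":0},
    {"translation":[0,0,0],"spin":0,"jaw":0},
    {"translation":[0,0,0],"spin":0,"jaw":0},
    {"translation":[0,0,0],"spin":0,"jaw":0},
    {"translation":[0,0,0],"spin":0,"jaw":0},
  ],
)

```text
time: 26.6
tool_pos: [0.4165, -0.2972, 0.0077]
tool_rot: [3.141, -0.001, -0.175]
contact_force: [3.0, -2.0, -1.8]
opening: 0.0103
grip_force: 60.0
```

>>> send_rows(
  targets=[
    {"translation":[0,0,-1],"spin":0,"jaw":0},
    {"translation":[0,0,-2],"spin":0,"jaw":0},
    {"translation":[0,0,-3],"spin":0,"jaw":0},
    {"translation":[0,0,-3],"spin":0,"jaw":0},
    {"translation":[0,0,-3],"spin":0,"jaw":0},
  ],
)

```text
time: 27.1
tool_pos: [0.416, -0.297, 0.0382]
tool_rot: [3.141, -0.001, -0.175]
contact_force: [0.5, -0.5, -5.0]
opening: 0.0105
grip_force: 60.0
```

```bash
python3 - <<'E'
import go; from tilt import *
T=[];F=[]
for i in range(8):
    read_camera('top');s=monitor.observe();T.append(s['torque']);F.append(s['contact_force'])
T=np.mean(T,0);F=np.mean(F,0);print(T.round(3),F.round(2),'dx',T[1]/-F[2])
go.plan(); ends('14',-.3045,np.radians(-10),.4515)
E
```

```text
[ 0.046  0.003 -0.004] [ 0.21 -0.04 -5.22] dx 0.0004908567960153049
t 27.5 pos [ 415.9 -296.9   37.5] yaw -10.1 rp [-180.    0.] open 10.2 grip 60.0 F [ 0.39 -0.45 -5.49] T [0.074 0.024 0.017]
scene boss 193 [41. 64. 77.] u -0.114
scene rod- 178 [51. 67. 86.] u -0.048
scene rod+ 8 [51. 54. 55.] u 0.059
top rod+ 20 [52. 54. 59.] u 0.065
top jaw 67 [63. 70. 82.] u 0.088
top tips 64 [39. 65. 69.] u 0.12
```

The torque is now about zero, so the grip is on clamp B's balance point. I check the room behind the rack before carrying it, since the prongs reach 171 mm beyond the grip.

```bash
python3 - <<'E'
import go; from h import *
for k,n in(('scene6','scene'),('scene12','scene'),('top12','top')):
    P=cloud(n,np.load(f'pics/{k}.npz')['d']);x,y,z=P[...,0],P[...,1],P[...,2]
    for a,b in((.04,.1),(.1,.16),(.16,.2),(.26,.34)):
        m=(y>a)&(y<b)&(x>.72)&(x<1.1)&(z>.04)&(z<.22)
        if m.sum()>5: print(k,a,b,m.sum(),'x',np.percentile(x[m],[1,10,50]).round(3),'z',np.percentile(z[m],[5,50,95]).round(3))
go.plan()
E
```

```text
scene6 0.04 0.1 644 x [0.805 0.81  0.844] z [0.052 0.145 0.212]
scene6 0.1 0.16 638 x [0.835 0.84  0.847] z [0.052 0.142 0.211]
scene6 0.16 0.2 320 x [0.844 0.883 0.889] z [0.053 0.144 0.213]
scene6 0.26 0.34 29 x [0.883 0.885 0.889] z [0.04  0.053 0.07 ]
scene12 0.04 0.1 163 x [0.805 0.807 0.812] z [0.046 0.091 0.138]
scene12 0.1 0.16 133 x [0.836 0.84  0.845] z [0.043 0.072 0.189]
scene12 0.16 0.2 186 x [0.843 0.883 0.889] z [0.047 0.177 0.215]
scene12 0.26 0.34 728 x [0.882 0.885 0.889] z [0.054 0.136 0.213]
top12 0.04 0.1 632 x [0.811 0.813 0.848] z [0.095 0.171 0.207]
top12 0.1 0.16 544 x [0.84  0.846 0.855] z [0.059 0.174 0.206]
top12 0.16 0.2 209 x [0.845 0.848 0.891] z [0.06  0.16  0.213]
top12 0.26 0.34 474 x [0.746 0.89  0.892] z [0.05  0.137 0.214]
t 27.6 pos [ 415.9 -296.9   37.6] yaw -10.0 rp [-180.    0.] open 10.4 grip 60.0 F [ 0.57  0.2  -5.45] T [ 0.064  0.014 -0.002]
```

A wall socket box juts out to x≈0.805–0.84 behind the notch at y=0.119. Behind y=0.299 the wall is at 0.885, so B goes in the fourth notch there.

>>> send_rows(
  targets=[
    {"translation":[0,-1,-4],"spin":0,"jaw":0},
    {"translation":[-0.5,-4,-7],"spin":0,"jaw":0},
    {"translation":[-1,-8,-10],"spin":0,"jaw":0},
    {"translation":[-1.5,-12,-13],"spin":0,"jaw":0},
    {"translation":[-2.2,-16,-16],"spin":0,"jaw":0},
  ],
)

```text
time: 28.1
tool_pos: [0.4219, -0.1348, 0.1983]
tool_rot: [-3.142, -0.0, -0.176]
contact_force: [2.2, 0.6, -5.0]
opening: 0.0102
grip_force: 60.0
```

>>> send_rows(
  targets=[
    {"translation":[-0.6,-4.5,0],"spin":0,"jaw":0},
    {"translation":[-1.2,-9,0],"spin":0,"jaw":0},
    {"translation":[-2,-13.5,0],"spin":0,"jaw":0},
    {"translation":[-2.8,-18,0],"spin":0,"jaw":0},
    {"translation":[-3.5,-22.5,0],"spin":0,"jaw":0},
  ],
)

```text
time: 28.6
tool_pos: [0.4264, 0.0931, 0.1973]
tool_rot: [3.142, -0.0, -0.176]
contact_force: [0.4, -0.8, -4.8]
opening: 0.0102
grip_force: 60.0
```

```bash
python3 go.py .6275 .2985 .205 2.7 .44 .27 .205 2.7
```

```text
t 28.6 pos [426.4  93.1 197.3] yaw -10.1 rp [180.  -0.] open 10.2 grip 60.0 F [ 0.39 -0.76 -4.81] T [ 0.03  -0.102 -0.025]
[0.6275, 0.2985, 0.205, 2.7] -> [ 16.21 -23.74  -0.77] spin -12.8
[0.44, 0.27, 0.205, 2.7] -> [ -1.75 -17.65  -0.77] spin -12.8
```

>>> send_rows(
  targets=[
    {"translation":[-0.4,-4.4,-0.8],"spin":-4,"jaw":0},
    {"translation":[-0.8,-8.8,-0.8],"spin":-8,"jaw":0},
    {"translation":[-1.2,-13.2,-0.8],"spin":-12.8,"jaw":0},
    {"translation":[-1.7,-17.6,-0.8],"spin":-12.8,"jaw":0},
    {"translation":[3,-19,-0.8],"spin":-12.8,"jaw":0},
  ],
)

```text
time: 29.1
tool_pos: [0.4849, 0.2792, 0.2052]
tool_rot: [-3.14, 0.004, 0.057]
contact_force: [1.0, -0.1, -4.7]
opening: 0.0101
grip_force: 60.0
```

```bash
python3 go.py .6275 .2985 .205 2.7
```

```text
t 29.1 pos [484.9 279.2 205.2] yaw 3.2 rp [-179.9    0.2] open 10.1 grip 60.0 F [ 0.95 -0.1  -4.73] T [ 0.    -0.144 -0.024]
[0.6275, 0.2985, 0.205, 2.7] -> [14.35 -1.12  0.02] spin 0.5
```

>>> send_rows(
  targets=[
    {"translation":[4,-0.3,0],"spin":0.3,"jaw":0},
    {"translation":[8,-0.6,0],"spin":0.3,"jaw":0},
    {"translation":[12,-0.9,0],"spin":0.3,"jaw":0},
    {"translation":[14.3,-1.1,0],"spin":0.3,"jaw":0},
    {"translation":[14.3,-1.1,2],"spin":0.3,"jaw":0},
  ],
)

```text
time: 29.6
tool_pos: [0.6361, 0.2911, 0.1862]
tool_rot: [-3.14, -0.006, 0.041]
contact_force: [0.5, 0.9, -4.6]
opening: 0.0104
grip_force: 60.0
```

```bash
python3 - <<'E'
import go; from h import *
T=[];F=[]
for i in range(6):
    p,d=shot('scene','scene15');s=monitor.observe();T.append(s['torque']);F.append(s['contact_force'])
print(np.mean(T,0).round(3),np.mean(F,0).round(2))
go.plan((.6275,.2985,.095,2.7))
P=cloud('scene',d);x,y,z=P[...,0],P[...,1],P[...,2];m=(x>.53)&(x<.6)&(y>.25)&(y<.35)&(z>.15)&(z<.3);print('boss',(np.percentile(P[m],[5,50,95],axis=0)*1000).round())
E
```

```text
[-0.003  0.042 -0.033] [-0.68  0.2  -5.55]
t 29.9 pos [631.9 291.2 186.1] yaw 2.5 rp [-1.8e+02 -1.0e-01] open 10.1 grip 60.0 F [ 0.04  0.18 -4.54] T [-0.017 -0.063  0.025]
[0.6275, 0.2985, 0.095, 2.7] -> [-0.41 -0.75  9.11] spin -0.2
boss [[551. 260. 182.]
 [568. 284. 216.]
 [599. 321. 273.]]
```

>>> send_rows(
  targets=[
    {"translation":[-0.4,-0.7,1.5],"spin":-0.2,"jaw":0},
    {"translation":[-0.4,-0.7,4],"spin":-0.2,"jaw":0},
    {"translation":[-0.4,-0.7,6.5],"spin":-0.2,"jaw":0},
    {"translation":[-0.4,-0.7,8.5],"spin":-0.2,"jaw":0},
    {"translation":[-0.4,-0.7,9],"spin":-0.2,"jaw":0},
  ],
)

```text
time: 30.4
tool_pos: [0.6264, 0.2976, 0.0936]
tool_rot: [3.141, 0.003, 0.047]
contact_force: [0.3, -0.1, -5.5]
opening: 0.0104
grip_force: 60.0
```

>>> send_rows(
  targets=[
    {"translation":[0,0,0.2],"spin":0,"jaw":0},
    {"translation":[0,0,0.4],"spin":0,"jaw":0},
    {"translation":[0,0,0.6],"spin":0,"jaw":0},
    {"translation":[0,0,0.7],"spin":0,"jaw":0},
    {"translation":[0,0,0.7],"spin":0,"jaw":0},
  ],
)

```text
time: 30.9
tool_pos: [0.6281, 0.2981, 0.0888]
tool_rot: [-3.141, -0.001, 0.046]
contact_force: [-0.0, 0.5, -3.3]
opening: 0.0101
grip_force: 60.0
```

```bash
python3 go.py .6275 .2985 .087 2.7
```

```text
t 30.9 pos [628.1 298.1  88.8] yaw 2.7 rp [-1.8e+02 -1.0e-01] open 10.1 grip 60.0 F [-0.    0.52 -3.29] T [ 0.171 -0.057  0.008]
[0.6275, 0.2985, 0.087, 2.7] -> [-0.06 -0.04  0.18] spin -0.0
```

Contact is starting. Another 2 mm down, then release gradually.

>>> send_rows(
  targets=[
    {"translation":[0,0,0.1],"spin":0,"jaw":0},
    {"translation":[0,0,0.2],"spin":0,"jaw":0},
    {"translation":[0,0,0.2],"spin":0,"jaw":0},
    {"translation":[0,0,0.2],"spin":0,"jaw":0.2},
    {"translation":[0,0,0.2],"spin":0,"jaw":0.2},
  ],
)

```text
time: 31.4
tool_pos: [0.6282, 0.2978, 0.0868]
tool_rot: [3.142, -0.001, 0.046]
contact_force: [-0.0, -0.3, -0.0]
opening: 0.0177
grip_force: 0.0
```

>>> send_rows(
  targets=[
    {"translation":[0,0,0],"spin":0,"jaw":0.3},
    {"translation":[0,0,0],"spin":0,"jaw":0.35},
    {"translation":[0,0,0],"spin":0,"jaw":0.35},
    {"translation":[0,0,-3],"spin":0,"jaw":0.35},
    {"translation":[0,0,-7],"spin":0,"jaw":0.35},
  ],
)

```text
time: 31.9
tool_pos: [0.6264, 0.2972, 0.154]
tool_rot: [3.14, 0.006, 0.046]
contact_force: [1.3, -0.2, -0.1]
opening: 0.0322
grip_force: 0.0
```

>>> send_rows(
  targets=[
    {"translation":[0,0,-5],"spin":0,"jaw":0.35},
    {"translation":[-4,2,-6],"spin":0,"jaw":0.35},
    {"translation":[-8,6,-6],"spin":0,"jaw":0.35},
    {"translation":[-12,10,-6],"spin":0,"jaw":0.35},
    {"translation":[-16,14,-6],"spin":0,"jaw":0.35},
  ],
)

```text
time: 32.4
tool_pos: [0.4861, 0.164, 0.2162]
tool_rot: [3.141, -0.001, 0.047]
contact_force: [0.2, -1.0, 0.5]
opening: 0.0317
grip_force: 0.0
```

>>> send_rows(
  targets=[
    {"translation":[0,4.5,0],"spin":0,"jaw":0.35},
    {"translation":[0,9,0],"spin":0,"jaw":0.35},
    {"translation":[0,13.5,0],"spin":0,"jaw":0.35},
    {"translation":[0,18,0],"spin":0,"jaw":0.35},
    {"translation":[0,22.5,0],"spin":0,"jaw":0.35},
  ],
)

```text
time: 32.9
tool_pos: [0.4979, -0.0614, 0.2164]
tool_rot: [3.141, -0.001, 0.046]
contact_force: [1.2, 0.3, -0.3]
opening: 0.0319
grip_force: 0.0
```

```bash
python3 - <<'E'
import go; from m import *
p,d=shot('scene','scene16');P0=cloud('scene',d);p,d=shot('top','top16');P=cloud('top',d);x,y,z=P[...,0],P[...,1],P[...,2]
for a,b in((.21,.27),(.275,.33)):
    m=(y>a)&(y<b)&(x>.48)&(x<.84)&(z>.085);b_=np.round(x[m]/.02).astype(int)
    print([(int(i*20),int(1000*np.median(z[m][b_==i])),int(1000*np.median(y[m][b_==i]))) for i in sorted(set(b_))])
for m,s,c in blobs(masks(cv2.imread('pics/scene16.png')[:,:,::-1].copy())['blue'],30):
    q=P0[m]
    if np.nanmedian(q[:,2])>.1: print(c.round(),(np.nanpercentile(q,[3,50,97],axis=0)*1000).round().tolist())
go.plan()
a=cv2.imread('pics/scene16.png')[140:300,160:440];b=cv2.imread('pics/top16.png')[120:280,160:440]
cv2.imwrite('pics/c16.png',cv2.resize(np.vstack([a,b]),None,fx=1.87,fy=1.87,interpolation=2))
E
```

```text
[(500, 114, 231), (520, 120, 230), (540, 117, 232), (560, 105, 235), (580, 105, 236), (600, 106, 237), (620, 105, 238), (640, 106, 239), (660, 106, 239), (680, 105, 241), (700, 117, 241), (720, 118, 242), (740, 115, 246), (760, 115, 239)]
[(560, 119, 293), (580, 117, 293), (600, 107, 298), (620, 104, 298), (640, 105, 299), (660, 107, 301), (680, 106, 300), (700, 106, 302), (720, 105, 302), (740, 113, 303), (760, 120, 298), (780, 114, 308), (800, 113, 308)]
[376. 195.] [[654.0, -290.0, 128.0], [659.0, -238.0, 176.0], [667.0, -191.0, 228.0]]
[332. 197.] [[634.0, -140.0, 127.0], [647.0, -89.0, 153.0], [667.0, -44.0, 213.0]]
t 33.0 pos [498.3 -64.5 216.2] yaw 2.3 rp [179.9  -0. ] open 32.5 grip 0.0 F [-0.27  1.3  -0.01] T [0.07  0.015 0.012]
```

View pics/c16.png

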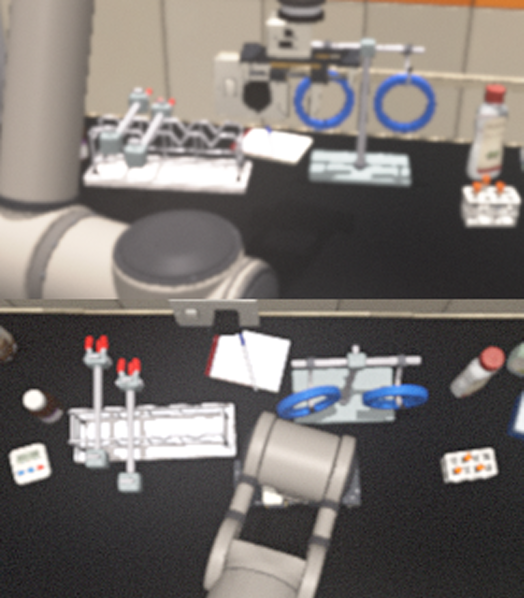

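Both clamps lie level in their notches, at crop (97,400) and (129,425). Both rings hang, at crop (325,100) and (405,103), and no other ring or clamp is left on the bench. I hand in.

```bash
python3 -c "
from cell import job
print(job.hand_in())"
```

```text
the job is handed in; nothing more can be done
None
```

Job handed in after 33 s of robot time: both blue rings hang on the J-hooks, and both clamps present (the third was absent) lie level in notches of the drain rack with their balance points between the rails.

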